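# Push the tube rack home in the sampler's bay

### The arm

A 6-joint arm with a two-finger parallel gripper is mounted at the origin on a cart in front of the work surface, level with it; the furniture and walls round the work are solid. World frame = base frame: x ahead of the robot, y to its left, z up, the work surface at z = 0. Lengths are in m, angles in degrees, forces in N, time in s.
With the tool pointing down it reaches from about 0.4 to 0.825 m from the base axis. Payload 7 kg.
Tool frame: the origin (TCP) lies on the centre line of the jaws, within the pads' length; the fingertips stand 25 mm ahead of it and the grasp point (between the pads) lies 6 mm ahead of it; x points along the fingers, z is the direction in which the jaws open and shut, and the axes are right-handed (so a half turn about x gives the same grasp; the last joint's range is limited). The gripper opens to 88 mm and grips with 3 to 60 N. Pads are 19 mm wide; open, the fingers measure 130 mm over their backs; the gripper's body (78 mm by 193 mm) begins 47 mm behind the grasp point.
Start: joints at [85.548, 20.546, 0.682, 0, -70.136, -16.507], TCP at [0.241, 0.63, 0.252] pointing down, gripper open.
Joint ranges: [-176.03, 176.03], [-82.01, 121.73], [-58.28, 71.71], [-173.87, 95.51], [-174.79, -0.11], [-173.66, 173.66]. Speed limits (degrees/s): [136.94, 136.94, 172.46, 180, 180, 180].

### API

Orientations are given as [roll, pitch, yaw] about the fixed x, y, z axes, in that order (R = Rz(yaw) Ry(pitch) Rx(roll)).
In Python, from plant import ctrl gives the robot as it stands. The module is installed in compiled form; this text tells all that it offers.
- The arm moves only by the tool send_rows, never from a script. Its argument "deltas" is a list of rows, each an object of numbers: "dx", "dy", "dz": the shift along the tool's x, y, z in mm; "ax", "ay", "az": the turn, a rotation vector about the tool's x, y, z in units of 5 degrees (1.0 is 5 degrees); "fingers": the opening, from 0 (shut) to 1 (fully open). A call has 1 to 12 rows; each row shifts and turns the commanded pose from where the row before left it, along the tool's axes as they then stand; what a row does not reach is not made up. A row lasts 1/8 s, in which the tool goes at most 62.5 mm and 10.7 degrees, less where a joint would pass 70% of its speed; a pose out of reach is approached as far as the arm can. A call with a gripper value outside its range is refused whole. The fingers move at their own pace and stop on an object; the grip force is fixed at half the most. Time passes only in rows, so rows that do not move let the fingers close. It gives the time, the measured TCP pose, the force and the opening at its end, in the units of the state.
- ctrl.get_obs(): the state, without advancing time (a new reading comes with each control period).
- ctrl.snapshot(name): name is "scene" or "top" or "wrist"; returns a dict with "image" (400x640x3 uint8, blue, green, red), "fx", "fy", "cx", "cy" (pixels), "k1" (the pictures are not rectified: a ray, as slopes to the right and down, at radius r is drawn at 1 + k1 r^2 times it, then the intrinsics apply), "R" (3x3) and "t" (3): a world point X has camera coordinates R X + t; the wrist camera has in their place "hand_eye" (4x4, takes a point from camera to tool coordinates, whose origin is the TCP and whose axes are the tool frame's). Camera axes: x right, y down, z forward; pixel columns grow to the right and rows downward; lengths in m; the calibration is good to about 2 mm. A picture is of the moment at which its call begins: read the wrist's pose just before it. There is no depth.
- ctrl.close_job(): hands the job in, once; it reports no verdict.
The state is a dict: "clock": time; "joint_pos": joint angles; "qvel": joint speeds; "tau": joint torques, N m; "tool_pos": TCP position; "orientation": TCP orientation; "force": force on the tool from outside, world axes, zero at the start; "moment": the same for the moment, N m; "opening": finger opening in m.
Only numpy, scipy, OpenCV 4.12 (cv2) and the standard library are available. Lean on these libraries where they do the work, as an engineer would, in place of code of your own. Each camera call takes 0.05 s, during which the arm holds its last target.

### The job

Load the blue tube rack into the sampler: push it along the bench, end first, between the guide rails, and on into the bay until it is fully home and the blue spring catch has snapped shut behind it. Only push it with the fingers; it stays upright and flat on the bench and is never lifted. Leave the bottle, the cup, the marker pen and the petri dishes around it where they are.

Things in the scene. Friction and masses are not known exactly. Their poses are not given: they have to be found in the camera images.
- rack: blue plastic rack of capped sample tubes, 0.15 to 0.25 kg, loose. Footprint 62 mm (its x) by 150 mm (its y, the long way); deck 48 mm high, tube caps reach 100 mm. Origin: centre of its underside, z up. The long sides are open between a 4 mm base and the deck (45 to 48 mm high): nudge it sideways only close to an end. It starts roughly end-on before the bay, askew and off to one side
- rack_end_a (a point): middle of the rack's end wall at its y = +75 mm, 24 mm above the bench. Wall 62 mm wide, closed from the bench up to 48 mm. Either end may go in first; push along at the other
- rack_end_b (a point): middle of the rack's other end wall, at its y = -75 mm, 24 mm above the bench; same shape
- sampler: off-white sampler fixed to the bench. Origin: on the bench, where the centre of a latched rack lies; x runs along the lane into the bay, y to the left looking in, z up. A latched rack fills x -75 to +75 mm, its long axis along x. Housing: x +10 to +180 mm, y -80 to +80 mm, 150 mm high, bay opening 78 mm wide, 111 mm high. 5 mm high foot flanges: x -142 to +10 mm, out to y = +-78 mm
- lane_entry (a point): on the bench, mid-lane, where the straight aluminium rails begin, at sampler x = -104 mm. Rails 22 mm high; the rack slides between them on the bench itself. Inner faces 66 mm apart (y = +-33 mm); before this point they flare out to y = +-56 mm at x = -142 mm
- bay_stop (a point): centre of the solid stop deep in the bay, sampler x = +79 mm, 25 mm high: 4 mm past the leading end of a latched rack, overtravel that lets the catch snap. A 12 mm thick steel plunger stands out 16 mm from it and springs the rack back with 1.4 N at first touch, 2.9 N when home. The last stretch takes 4 to 10 N of push in all
- catch (a joint): blue spring catch of the left (+y) rail, 21 mm high, hinged about a vertical pin at sampler x = -15, y = +37 mm. 0 rad: shut, its nose 10 mm inside the lane. The entering rack pushes it aside (about 0.17 rad, 2 N at the nose) and it snaps back to 0 behind the rack's rear end
- catch_nose (a point): inner top corner of the catch's latching face; shut, it lies at sampler x = -75, y = +23 mm, 21 mm high. The nose is flat back to x = -84 mm, then a ramp leads out to the rail at x = -104 mm
- bottle: clear reagent bottle with a red cap and white contents, 65 mm across, 116 mm tall, loose; origin: centre of its underside. Leave alone
- cup: powder cup with a red screw lid, 62 mm across, 73 mm tall, loose; origin: centre of its underside. Leave alone
- pen: white marker pen with a blue cap lying on the bench, 122 mm long (its y), 14 mm thick, loose; origin: under its middle. Leave alone
- dishes: two stacked petri dishes, 90 mm across, 32 mm high, loose; origin: centre of the underside. Leave alone

How it is judged:
By the outcome, as a careful person would: the job done as asked, in the order asked, and still so for the second after the job is handed in, with the robot touching nothing.
It also fails if it takes over 58 s, if anything falls off the work surface, if the arm or the gripper's body presses on something with over 40 N, if the wrist force passes 120 N, or if a joint passes its speed limit or range.

## Working session

There is one attempt and no reset: what is moved stays moved. The work goes in short steps, Python scripts to look and compute and a tool call to move; the robot and the scene stay as the last step left them, time stands still between calls to the robot, and variables do not carry over. Pictures are saved under pics/ and viewed, and the job is handed in when it is done.

Besides the shell and the picture viewer there is one more tool, called as name(argument=value, ...) on one line, values as JSON. send_rows: Moves the arm, as the interface text tells. Its arguments: {"type":"object","properties":{"deltas":{"type":"array","items":{"type":"object","properties":{"dx":{"type":"number"},"dy":{"type":"number"},"dz":{"type":"number"},"ax":{"type":"number"},"ay":{"type":"number"},"az":{"type":"number"},"fingers":{"type":"number"}}}}},"required":["deltas"]}

```bash
mkdir -p pics; cat > h.py <<'E'
import numpy as np, cv2
from plant import ctrl
from scipy.spatial.transform import Rotation as Ro
def snap(n,f=None):
    s=ctrl.snapshot(n)
    if f: cv2.imwrite('pics/'+f,s['image'])
    return s
def ray(s,u,v,obs=None):
    K=np.array([[s['fx'],0,s['cx']],[0,s['fy'],s['cy']],[0,0,1.]])
    p=cv2.undistortPoints(np.array([[[u,v]]],float),K,np.array([s['k1'],0,0,0.]))[0,0]
    d=np.array([p[0],p[1],1.])
    if 'R' in s:
        R=np.array(s['R']);t=np.array(s['t']);return -R.T@t,R.T@d
    H=np.array(s['hand_eye']);Rt=Ro.from_euler('xyz',obs['orientation'],degrees=True).as_matrix()
    return Rt@H[:3,3]+np.array(obs['tool_pos']),Rt@H[:3,:3]@d
def pt(s,u,v,z,obs=None):
    o,d=ray(s,u,v,obs);return o+d*(z-o[2])/d[2]
def proj(s,X):
    K=np.array([[s['fx'],0,s['cx']],[0,s['fy'],s['cy']],[0,0,1.]])
    r=cv2.Rodrigues(np.array(s['R']))[0]
    return cv2.projectPoints(np.array(X,float).reshape(-1,1,3),r,np.array(s['t'],float),K,np.array([s['k1'],0,0,0.]))[0][:,0]
E
python3 - <<'E'
from h import *
o=ctrl.get_obs();print(o)
for n in('scene','top','wrist'):
    s=snap(n,n+'0.png');print({k:v for k,v in s.items() if k!='image'})
E
```

```text
{'clock': 0.0, 'joint_pos': array([ 8.55485912e+01,  2.05921686e+01,  6.34609940e-01, -1.95561621e-02,
       -7.01360577e+01, -1.65080220e+01]), 'qvel': array([ 0.03748347,  0.0181075 , -0.00412312, -0.05454025,  0.07105191,
        0.03703896]), 'tau': array([-2.44351533e-03, -5.82718885e+01,  2.93060392e+01,  6.99701026e+00,
        7.04320759e-03, -1.61723692e-04]), 'tool_pos': array([0.24130509, 0.62992221, 0.2506225 ]), 'orientation': array([   5.39934919,   89.90459495, -105.56674156]), 'force': array([-0.30136372,  0.02362343, -0.39141721]), 'moment': array([ 0.01735641, -0.04162073,  0.05109137]), 'opening': 0.08738274626223368}
{'fx': 431.14754097025616, 'fy': 431.14754097025616, 'cx': 325.25642449636746, 'cy': 198.849769121296, 'k1': -0.0833106519583671, 'R': array([[-0.90166091, -0.43212071, -0.01671211],
       [-0.33613584,  0.72464536, -0.60158275],
       [ 0.27206672, -0.53680611, -0.79863565]]), 't': array([0.53051624, 0.25711031, 0.94220318])}
{'fx': 513.9208112043451, 'fy': 513.9208112043451, 'cx': 322.8273307741905, 'cy': 193.42123068476997, 'k1': -0.049136761848511165, 'R': array([[-0.00790376, -0.99963755, -0.02573527],
       [-0.98633808,  0.01202829, -0.164294  ],
       [ 0.164544  ,  0.02408513, -0.98607564]]), 't': array([0.00166389, 0.62066082, 1.35336007])}
{'fx': 306.13120374108456, 'fy': 306.13120374108456, 'cx': 321.6710031996546, 'cy': 199.57168345759814, 'k1': -0.05811752588732525, 'hand_eye': array([[ 1.02026069e-03, -3.06132932e-01,  9.51988228e-01,
        -1.32355372e-01],
       [ 3.01080519e-04, -9.51988587e-01, -3.06133370e-01,
         8.25517026e-02],
       [ 9.99999434e-01,  5.98960953e-04, -8.79105871e-04,
        -5.23826234e-07],
       [ 0.00000000e+00,  0.00000000e+00,  0.00000000e+00,
         1.00000000e+00]])}
```

View pics/scene0.png

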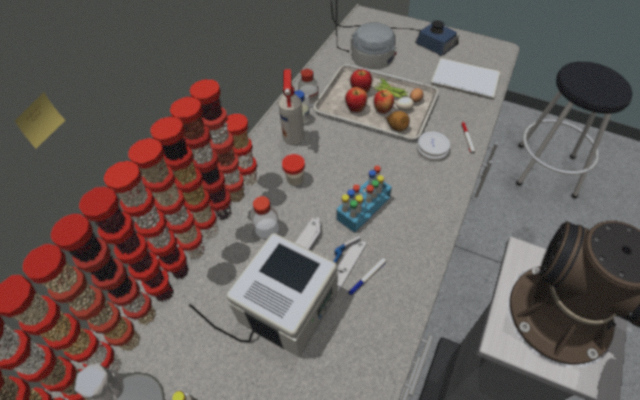

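View pics/top0.png

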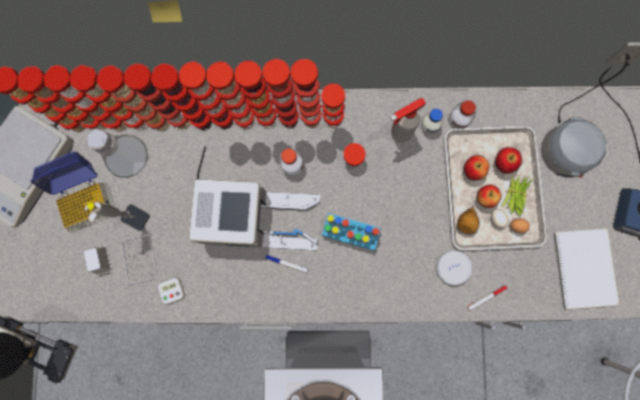

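View pics/wrist0.png

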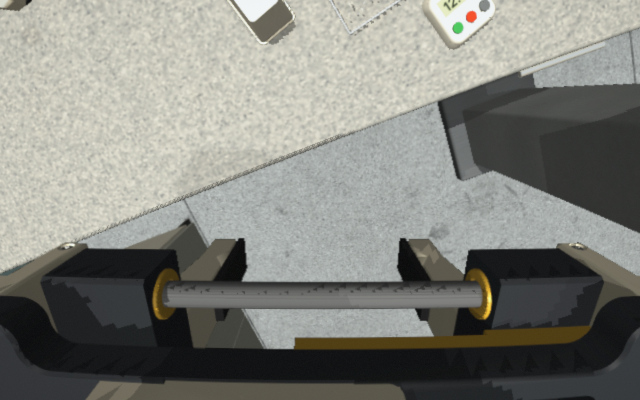

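The sampler opens to image-right in the top view (lane about +y world). The rack is at (352,232), the catch at (290,235) and the pen at (286,264). Next I'll zoom in.

```bash
python3 - <<'E'
import cv2
a=cv2.imread('pics/top0.png')[140:290,180:400];cv2.imwrite('pics/t0z.png',cv2.resize(a,None,fx=3.6,fy=3.6,interpolation=cv2.INTER_CUBIC))
a=cv2.imread('pics/scene0.png')[160:350,220:420];cv2.imwrite('pics/s0z.png',cv2.resize(a,None,fx=3.15,fy=3.15,interpolation=cv2.INTER_CUBIC))
E
```

```text
(no output)
```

View pics/t0z.png

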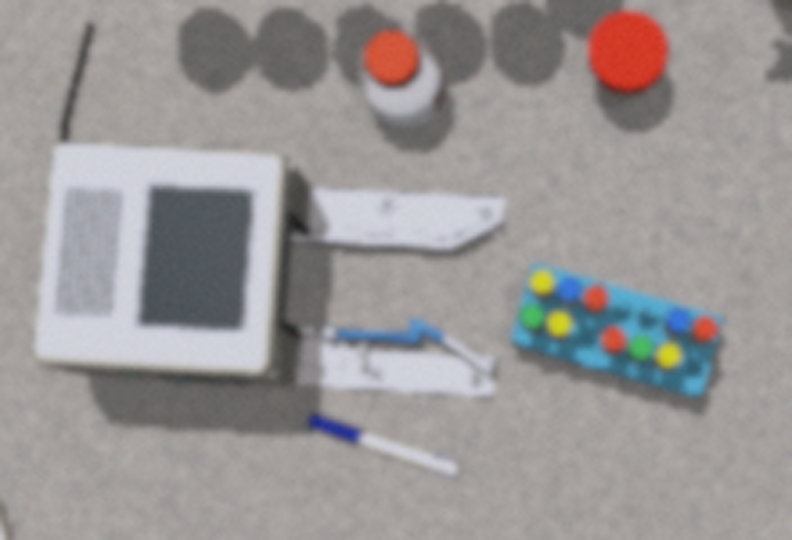

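View pics/s0z.png

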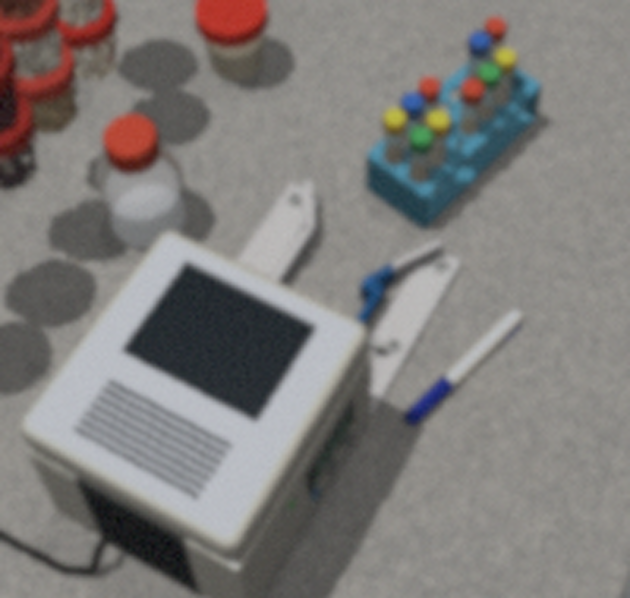

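```bash
python3 - <<'E'
from h import *
s=snap('top');sc=snap('scene')
f=lambda x,y:(180+(x+.5)/3.6-.5,140+(y+.5)/3.6-.5)
for nm,l,z in(('roof',[(55,145),(285,155),(268,375),(37,360)],.15),('flange',[(505,200),(496,395)],.005),('nose',[(413,342),(413,322)],.021),
  ('deck',[(529,262),(514,344),(703,396),(723,316)],.048)):
    for p in l: print(nm,pt(s,*f(*p),z).round(4))
g=lambda x,y:(220+(x+.5)/3.15-.5,160+(y+.5)/3.15-.5)
for nm,l,z in(('roofs',[(170,235),(362,328),(235,550),(25,425)],.15),('flange',[(305,183),(460,262)],.005),('decks',[(370,155),(428,190),(540,88)],.048)):
    for p in l: print(nm,pt(sc,*g(*p),z).round(4))
# rack mask contours at top
for nm,S,roi in(('top',s,(300,200,400,270)),('scene',sc,(325,160,400,240))):
    im=S['image'];h=cv2.cvtColor(im,cv2.COLOR_BGR2HSV)
    m=cv2.inRange(h,(85,70,40),(112,255,255));x0,y0,x1,y1=roi
    mm=np.zeros_like(m);mm[y0:y1,x0:x1]=m[y0:y1,x0:x1]
    c=max(cv2.findContours(cv2.morphologyEx(mm,cv2.MORPH_CLOSE,np.ones((7,7))),0,2)[0],key=cv2.contourArea)
    q=cv2.approxPolyDP(cv2.convexHull(c),3,True)[:,0];r=cv2.minAreaRect(c);print(nm,q.tolist(),r)
    for p in (cv2.boxPoints(r) if nm=='top' else q): print(p,pt(S,*map(float,p),.048).round(4),pt(S,*map(float,p),.0).round(4))
E
```

```text
roof [0.6435 0.3222 0.15  ]
roof [0.634  0.1566 0.15  ]
roof [0.4781 0.1666 0.15  ]
roof [0.4899 0.33   0.15  ]
flange [0.6234 0.0048 0.005 ]
flange [0.4711 0.0128 0.005 ]
nose [0.5113 0.0757 0.021 ]
nose [0.5267 0.0757 0.021 ]
deck [ 0.5686 -0.0143  0.048 ]
deck [ 0.5067 -0.0025  0.048 ]
deck [ 0.4664 -0.1433  0.048 ]
deck [ 0.5261 -0.1597  0.048 ]
roofs [0.6276 0.1636 0.15  ]
roofs [0.4822 0.1727 0.15  ]
roofs [0.4875 0.3348 0.15  ]
roofs [0.6404 0.3214 0.15  ]
flange [6.13e-01 5.00e-04 5.00e-03]
flange [0.4702 0.0165 0.005 ]
decks [ 0.5641 -0.0191  0.048 ]
decks [ 0.5096 -0.0077  0.048 ]
decks [ 0.4664 -0.1385  0.048 ]
top [[325, 221], [337, 215], [374, 226], [378, 235], [375, 248], [324, 236]] ((351.0943298339844, 231.66983032226562), (56.0431022644043, 24.312816619873047), 15.94539737701416)
[320.8113 235.6604] [0.5055 0.0019 0.048 ] [0.5095 0.0033 0.    ]
[327.49057 212.28305] [ 0.569  -0.0168  0.048 ] [ 0.5752 -0.016   0.    ]
[381.37735 227.67926] [ 0.5254 -0.1621  0.048 ] [ 0.5301 -0.1664  0.    ]
[374.6981  251.05661] [ 0.4626 -0.1426  0.048 ] [ 0.4651 -0.1462  0.    ]
scene [[389, 185], [389, 197], [356, 230], [338, 219], [337, 208], [349, 190], [367, 181]] ((362.0827941894531, 200.7286376953125), (33.89372253417969, 59.88495635986328), 43.53120040893555)
[389 185] [ 0.4742 -0.1443  0.048 ] [ 0.4834 -0.1826 -0.    ]
[389 197] [ 0.4606 -0.1078  0.048 ] [ 0.469  -0.1441  0.    ]
[356 230] [0.4972 0.0184 0.048 ] [ 0.5076 -0.0109  0.    ]
[338 219] [0.5494 0.0076 0.048 ] [ 0.5628 -0.0223  0.    ]
[337 208] [ 0.5654 -0.0214  0.048 ] [ 0.5796 -0.0529 -0.    ]
[349 190] [ 0.5613 -0.0859  0.048 ] [ 0.5752 -0.1209  0.    ]
[367 181] [ 0.5308 -0.1328  0.048 ] [ 0.5431 -0.1705  0.    ]
```

```bash
cat >> h.py <<'E'
def target(psi,tilt,sg):
    # forward dir leaning: heading angle psi deg from +y toward +x ; tool x = fwd*sin(tilt) - z*cos(tilt)
    p=np.radians(psi);t=np.radians(tilt);f=np.array([np.sin(p),np.cos(p),0])
    x=f*np.sin(t)-np.array([0,0,1])*np.cos(t); z=sg*np.array([np.cos(p),-np.sin(p),0]);y=np.cross(z,x)
    return np.column_stack([x,y,z])
def cur():
    o=ctrl.get_obs();return o,Ro.from_euler('xyz',o['orientation'],degrees=True).as_matrix(),np.array(o['tool_pos'])
A=np.array([.056,.998]);L=np.array([-.998,.056]);O=np.array([.5545,.151])
def w(sx,sy,z): return np.r_[O+A*sx+L*sy,z]
def sf(P): d=np.array(P[:2])-O;return np.array([d@A,d@L])
E
python3 - <<'E'
from h import *
o,R,p=cur();print(R.round(3))
for sg in(1,-1):
    rv=Ro.from_matrix(R.T@target(16,38,sg)).as_rotvec(degrees=True);print(sg,rv.round(1),np.linalg.norm(rv))
for a in([.45,.25,.28],[.45,-.05,.28],[.44,-.27,.25]): print(a,(R.T@(np.array(a)-p)*1000).round(0)); p=np.array(a)
s=ctrl.snapshot('top')
f=lambda x,y:(180+(x+.5)/3.6-.5,140+(y+.5)/3.6-.5)
for q in[(705,328),(669,355),(541,282),(532,317)]:print(pt(s,*f(*q),.1).round(4))
E
```

```text
[[-0.     0.934 -0.358]
 [-0.001 -0.358 -0.934]
 [-1.     0.     0.001]]
1 [-91.1  31.4  28.8] 100.57396987462975
-1 [ 81.6  28.1 -30.7] 91.66031443845536
[0.45, 0.25, 0.28] [-29. 331. 280.]
[0.45, -0.05, 0.28] [  0. 107. 280.]
[0.44, -0.27, 0.25] [ 30.  69. 209.]
[ 0.5124 -0.1419  0.1   ]
[ 0.4932 -0.1156  0.1   ]
[ 0.5472 -0.0238  0.1   ]
[ 0.5218 -0.017   0.1   ]
```

send_rows(deltas=[{"dx":-4,"dy":42,"dz":35,"fingers":0},{"dx":-4,"dy":42,"dz":35,"fingers":0},{"dx":-4,"dy":42,"dz":35,"fingers":0},{"dx":-4,"dy":42,"dz":35,"fingers":0},{"dx":-4,"dy":42,"dz":35,"fingers":0},{"dx":-4,"dy":42,"dz":35,"fingers":0},{"dx":-4,"dy":42,"dz":35,"fingers":0},{"dx":0,"dy":37,"dz":35,"fingers":0}])

```text
validation failed for argument at $.de...
```

send_rows(deltas=[{"dx":0,"dy":18,"dz":47,"fingers":0},{"dx":0,"dy":18,"dz":47,"fingers":0},{"dx":0,"dy":18,"dz":47,"fingers":0},{"dx":0,"dy":18,"dz":47,"fingers":0},{"dx":0,"dy":18,"dz":47,"fingers":0},{"dx":0,"dy":17,"dz":45,"fingers":0},{"dx":0,"dy":17,"dz":52,"fingers":0},{"dx":0,"dy":17,"dz":52,"fingers":0},{"dx":0,"dy":17,"dz":52,"fingers":0},{"dx":0,"dy":17,"dz":52,"fingers":0}])

```text
validation failed for argument at $.de...
```

```bash
python3 - <<'E'
from h import *
o,R,p=cur();print(o['clock'],p,o['joint_pos'].round(1),o['opening'])
rv=Ro.from_matrix(R.T@target(16,38,-1)).as_rotvec(degrees=True);print(rv,rv/5)
E
```

```text
0.3 [0.24142721 0.63018169 0.25125974] [ 85.5  20.6   0.7  -0.  -70.1 -16.5] 0.08774960241241878
[ 81.64943151  28.13792478 -30.68982399] [16.3298863   5.62758496 -6.1379648 ]
```

send_rows(deltas=[{"dx":-4.0,"dy":42.0,"dz":35.0,"ax":0.0,"ay":0.0,"az":0.0,"fingers":0.0}])

```text
clock: 0.42
tool_pos: [0.2672, 0.5838, 0.254]
orientation: [11.9, 89.9, -99.0]
force: [0.5, -0.8, -0.1]
opening: 0.0819
```

send_rows(deltas=[{"dx":-4,"dy":42,"dz":35,"ax":0,"ay":0,"az":0,"fingers":0},{"dx":-4,"dy":42,"dz":35,"ax":0,"ay":0,"az":0,"fingers":0},{"dx":-4,"dy":42,"dz":35,"ax":0,"ay":0,"az":0,"fingers":0},{"dx":-4,"dy":42,"dz":35,"ax":0,"ay":0,"az":0,"fingers":0},{"dx":-4,"dy":42,"dz":35,"ax":0,"ay":0,"az":0,"fingers":0},{"dx":-4,"dy":42,"dz":35,"ax":0,"ay":0,"az":0,"fingers":0},{"dx":0,"dy":37,"dz":35,"ax":0,"ay":0,"az":0,"fingers":0}])

```text
clock: 1.3
tool_pos: [0.4512, 0.2489, 0.2802]
orientation: [153.4, 89.9, 42.4]
force: [0.7, 0.9, -0.3]
opening: 0.0135
```

send_rows(deltas=[{"dx":0,"dy":18,"dz":47,"ax":0,"ay":0,"az":0,"fingers":0},{"dx":0,"dy":18,"dz":47,"ax":0,"ay":0,"az":0,"fingers":0},{"dx":0,"dy":18,"dz":47,"ax":0,"ay":0,"az":0,"fingers":0},{"dx":0,"dy":18,"dz":47,"ax":0,"ay":0,"az":0,"fingers":0},{"dx":0,"dy":18,"dz":47,"ax":0,"ay":0,"az":0,"fingers":0},{"dx":0,"dy":17,"dz":45,"ax":0,"ay":0,"az":0,"fingers":0},{"dx":0,"dy":17,"dz":52,"ax":0,"ay":0,"az":0,"fingers":0},{"dx":0,"dy":17,"dz":52,"ax":0,"ay":0,"az":0,"fingers":0},{"dx":0,"dy":17,"dz":52,"ax":0,"ay":0,"az":0,"fingers":0},{"dx":0,"dy":17,"dz":52,"ax":0,"ay":0,"az":0,"fingers":0}])

```text
clock: 2.55
tool_pos: [0.4389, -0.2697, 0.2799]
orientation: [102.6, 90.0, -8.3]
force: [1.4, 0.5, 0.8]
opening: 0.0002
```

```bash
python3 - <<'E'
from h import *
o,R,p=cur();print(o['clock'],p,o['joint_pos'].round(1),o['opening'])
rv=Ro.from_matrix(R.T@target(16,38,-1)).as_rotvec(degrees=True);print(rv,rv/5)
E
```

```text
2.55 [ 0.43890725 -0.26968398  0.27987645] [ -9.7   4.3 -16.7  -0.  -69.   78.8] 0.00022474520737730849
[ 81.67898077  28.07910088 -30.69084127] [16.33579615  5.61582018 -6.13816825]
```

send_rows(deltas=[{"dx":0,"dy":0,"dz":0,"ax":1.815,"ay":0.624,"az":-0.682,"fingers":0},{"dx":0,"dy":0,"dz":0,"ax":1.815,"ay":0.624,"az":-0.682,"fingers":0},{"dx":0,"dy":0,"dz":0,"ax":1.815,"ay":0.624,"az":-0.682,"fingers":0},{"dx":0,"dy":0,"dz":0,"ax":1.815,"ay":0.624,"az":-0.682,"fingers":0},{"dx":0,"dy":0,"dz":0,"ax":1.815,"ay":0.624,"az":-0.682,"fingers":0},{"dx":0,"dy":0,"dz":0,"ax":1.815,"ay":0.624,"az":-0.682,"fingers":0},{"dx":0,"dy":0,"dz":0,"ax":1.815,"ay":0.624,"az":-0.682,"fingers":0},{"dx":0,"dy":0,"dz":0,"ax":1.815,"ay":0.624,"az":-0.682,"fingers":0},{"dx":0,"dy":0,"dz":0,"ax":1.815,"ay":0.624,"az":-0.682,"fingers":0}])

```text
clock: 3.68
tool_pos: [0.4394, -0.2681, 0.2794]
orientation: [-89.7, 51.9, 73.9]
force: [1.0, -0.3, -0.6]
opening: 0.0004
```

```bash
python3 - <<'E'
from h import *
o,R,p=cur();print(o['clock'],p,o['joint_pos'].round(1),o['opening'])
rv=Ro.from_matrix(R.T@target(16,38,-1)).as_rotvec(degrees=True);print(rv,rv/5);print(R.round(3))
s=snap('wrist','w1.png');s=snap('top');cv2.imwrite('pics/t1.png',cv2.resize(s['image'][140:320,220:440],None,fx=3.3,fy=3.3,interpolation=2))
E
```

```text
3.675 [ 0.4394259  -0.26810068  0.27942947] [-36.7  16.    2.  -35.3 -91.2  24.4] 0.00044202121836993977
[-0.3376116  -0.05244098  0.11458112] [-0.06752232 -0.0104882   0.02291622]
[[ 0.171 -0.223 -0.96 ]
 [ 0.593 -0.755  0.281]
 [-0.787 -0.617  0.003]]
```

View pics/w1.png

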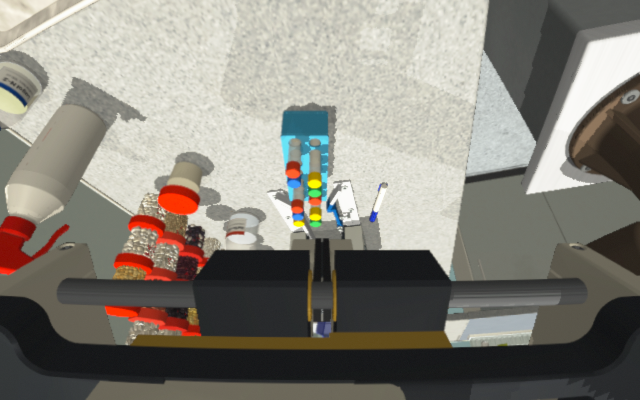

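View pics/t1.png

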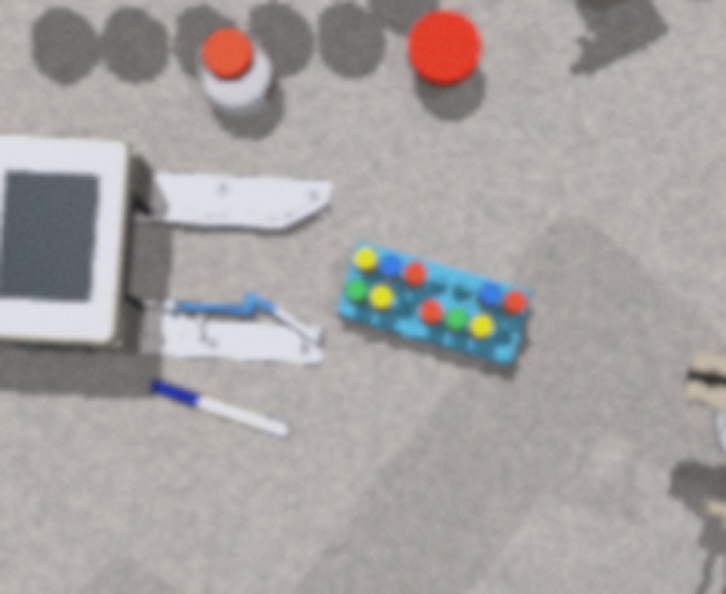

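```bash
python3 - <<'E'
from h import *
o=ctrl.get_obs();s=snap('wrist');im=s['image']
cv2.imwrite('pics/w1z.png',cv2.resize(im[90:260,250:400],None,fx=4,fy=3.5,interpolation=2))
for u,v,z in[(283,108,0),(328,109,0),(282,136,.048),(329,137,.048)]: 
    P=pt(s,u,v,z,o);print(P.round(4),sf(P).round(4))
E
```

```text
[ 0.521 -0.165  0.   ] [-0.3172  0.0157]
[ 0.4634 -0.1461  0.    ] [-0.3016  0.0743]
[ 0.521  -0.1596  0.048 ] [-0.3119  0.0161]
[ 0.4643 -0.1409  0.048 ] [-0.2964  0.0737]
```

View pics/w1z.png

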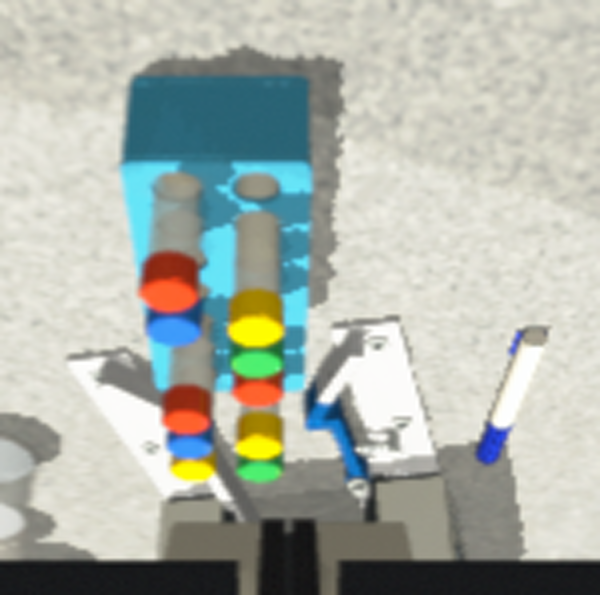

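```bash
cat >> h.py <<'E'
def go(P):
    o,R,p=cur();d=R.T@(np.array(P)-p)*1000;print('delta tool mm',d.round(1),np.linalg.norm(d).round(1));return d
def dirs(psi):
    o,R,p=cur();q=np.radians(psi);print('fwd unit in tool',(R.T@np.array([np.sin(q),np.cos(q),0])).round(4),'right unit',(R.T@np.array([np.cos(q),-np.sin(q),0])).round(4),'up',(R.T@np.array([0,0,1.])).round(4))
E
python3 - <<'E'
from h import *
go([.480,-.198,.036]);dirs(16.5)
E
```

```text
delta tool mm [240.5  87.2 -20.4] 256.7
fwd unit in tool [ 0.6154 -0.7882 -0.0083] right unit [-0.0056  0.0061 -1.    ] up [-7.882e-01 -6.154e-01  6.000e-04]
```

send_rows(deltas=[{"dx":48,"dy":17.5,"dz":-4,"ax":-0.067,"ay":0,"az":0.023,"fingers":0},{"dx":48,"dy":17.5,"dz":-4,"ax":0,"ay":0,"az":0,"fingers":0},{"dx":48,"dy":17.5,"dz":-4,"ax":0,"ay":0,"az":0,"fingers":0},{"dx":48,"dy":17.5,"dz":-4,"ax":0,"ay":0,"az":0,"fingers":0},{"dx":24,"dy":9,"dz":-2,"ax":0,"ay":0,"az":0,"fingers":0},{"dx":24,"dy":9,"dz":-2,"ax":0,"ay":0,"az":0,"fingers":0},{"dx":0,"dy":0,"dz":0,"ax":0,"ay":0,"az":0,"fingers":0}])

```text
clock: 4.7
tool_pos: [0.4798, -0.1972, 0.0348]
orientation: [-90.1, 52.1, 74.5]
force: [0.2, 0.2, 0.4]
opening: 0.0004
```

```bash
python3 - <<'E'
from h import *
o,R,p=cur();print(o['clock'],p,o['joint_pos'].round(1),o['force']);dirs(16.5)
s=snap('wrist','w2.png');print(R.round(3))
E
```

```text
4.7 [ 0.47976739 -0.1971564   0.03479193] [-29.6  30.6 -11.3 -40.9 -65.4  37.5] [0.16359876 0.2143438  0.35770327]
fwd unit in tool [ 0.614  -0.7891 -0.0175] right unit [-0.0102  0.0142 -0.9998] up [-7.892e-01 -6.141e-01 -7.000e-04]
[[ 0.165 -0.21  -0.964]
 [ 0.592 -0.761  0.267]
 [-0.789 -0.614 -0.001]]
```

View pics/w2.png

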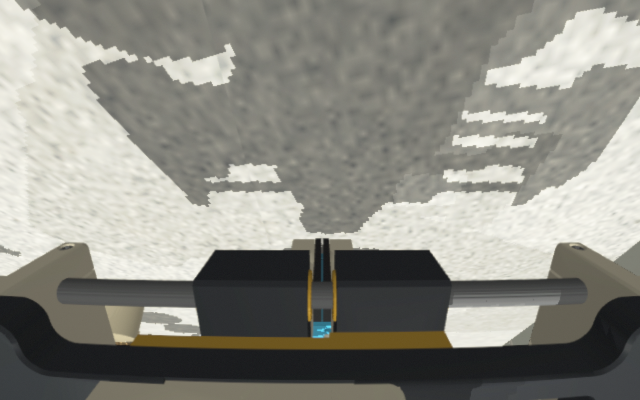

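send_rows(deltas=[{"dx":6.1,"dy":-7.9,"dz":-0.2,"ax":0,"ay":0,"az":0,"fingers":0},{"dx":4.9,"dy":-6.3,"dz":-0.1,"ax":0,"ay":0,"az":0,"fingers":0},{"dx":3.7,"dy":-4.7,"dz":-0.1,"ax":0,"ay":0,"az":0,"fingers":0},{"dx":3.7,"dy":-4.7,"dz":-0.1,"ax":0,"ay":0,"az":0,"fingers":0},{"dx":3.7,"dy":-4.7,"dz":-0.1,"ax":0,"ay":0,"az":0,"fingers":0},{"dx":3.7,"dy":-4.7,"dz":-0.1,"ax":0,"ay":0,"az":0,"fingers":0}])

```text
clock: 5.5
tool_pos: [0.4925, -0.1582, 0.0362]
orientation: [-90.3, 52.1, 74.0]
force: [-1.0, -3.0, 2.9]
opening: 0.0004
```

```bash
cat >> h.py <<'E'
def zt(f,x0=220,x1=440,y0=140,y1=320,k=3.3):
    s=snap('top');cv2.imwrite('pics/'+f,cv2.resize(s['image'][y0:y1,x0:x1],None,fx=k,fy=k,interpolation=2));return s
def deck(l,z=.048):
    s=ctrl.snapshot('top');P=np.array([pt(s,220+(x+.5)/3.3-.5,140+(y+.5)/3.3-.5,z) for x,y in l])
    S=np.array([sf(p) for p in P]);print((S*1000).round(1).tolist());return P,S
E
python3 - <<'E'
from h import *
o,R,p=cur();print(o['clock'],p,o['force']);zt('t2.png')
E
```

```text
5.5 [ 0.49245145 -0.15822464  0.03621426] [-0.97845868 -2.98018607  2.90264908]
```

View pics/t2.png

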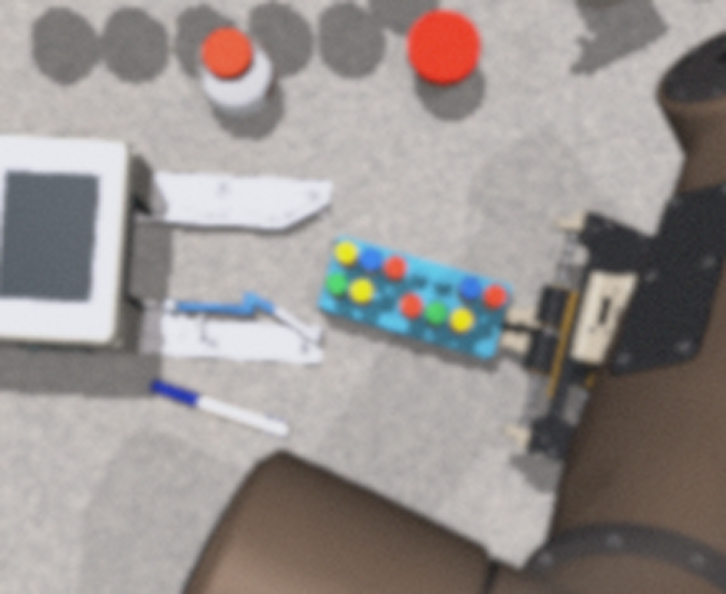

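```bash
python3 - <<'E'
from h import *
P,S=deck([(336,237),(320,311),(494,358),(513,290)])
f=(S[0]+S[1])/2;r=(S[2]+S[3])/2;print(f*1e3,r*1e3,np.degrees(np.arctan2(*(f-r)[::-1])))
deck([(256,306)],.021);deck([(332,183),(322,362)],.005)
E
```

```text
[[-150.1, -25.3], [-140.0, 36.3], [-283.6, 68.1], [-297.2, 11.9]]
[-145.07019027    5.48273885] [-290.37324693   40.01613004] -13.369144827347132
[[-85.1, 32.3]]
[[-143.0, -77.2], [-142.0, 75.5]]
```

send_rows(deltas=[{"dx":3.7,"dy":-4.7,"dz":-0.1,"ax":0,"ay":0,"az":0,"fingers":0},{"dx":3.7,"dy":-4.7,"dz":-0.1,"ax":0,"ay":0,"az":0,"fingers":0},{"dx":3.7,"dy":-4.7,"dz":-0.1,"ax":0,"ay":0,"az":0,"fingers":0},{"dx":3.7,"dy":-4.7,"dz":-0.1,"ax":0,"ay":0,"az":0,"fingers":0},{"dx":3.7,"dy":-4.7,"dz":-0.1,"ax":0,"ay":0,"az":0,"fingers":0},{"dx":0,"dy":0,"dz":0,"ax":0,"ay":0,"az":0,"fingers":0}])

```text
clock: 6.45
tool_pos: [0.5009, -0.1289, 0.036]
orientation: [-90.3, 52.1, 74.1]
force: [-0.6, 0.3, 1.0]
opening: 0.0004
```

```bash
python3 - <<'E'
from h import *
o,R,p=cur();print(o['clock'],p,o['force'],sf(p));zt('t3.png');dirs(3.2)
E
```

```text
6.45 [ 0.50094688 -0.1289192   0.03598813] [-0.56753228  0.29400154  0.97286242] [-0.28235833  0.03777054]
fwd unit in tool [ 0.5992 -0.7708  0.2166] right unit [ 0.1351 -0.1693 -0.9763] up [-0.7891 -0.6142 -0.0027]
```

View pics/t3.png

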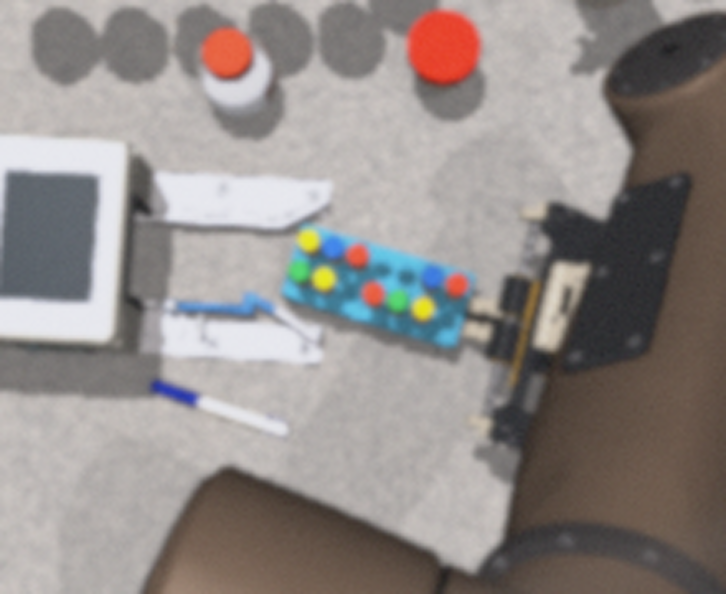

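send_rows(deltas=[{"dx":-15.4,"dy":19.7,"dz":0.4,"ax":0,"ay":0,"az":0,"fingers":0},{"dx":0,"dy":0,"dz":35,"ax":-1.05,"ay":-0.82,"az":0,"fingers":0},{"dx":0,"dy":0,"dz":35,"ax":-1.05,"ay":-0.82,"az":0,"fingers":0},{"dx":0,"dy":0,"dz":0,"ax":0,"ay":0,"az":0,"fingers":0}])

```text
clock: 7.0
tool_pos: [0.4243, -0.1382, 0.0357]
orientation: [-90.1, 52.1, 87.5]
force: [-0.0, -0.6, 0.0]
opening: 0.0004
```

```bash
python3 - <<'E'
from h import *
o,R,p=cur();print(o['clock'],p,o['force'],sf(p),o['joint_pos'].round(0));zt('t4.png');dirs(3.2);go(w(-.269,.094,.036))
E
```

```text
7.0 [ 0.42431573 -0.13815003  0.0356817 ] [-0.02278111 -0.58278565  0.01069206] [-0.29586205  0.11373149] [-25.  28. -17. -38. -66.  45.]
fwd unit in tool [ 0.6136 -0.7895 -0.0124] right unit [-0.006   0.0111 -0.9999] up [-0.7896 -0.6136 -0.0021]
delta tool mm [ 16.5 -21.6 -18.9] 33.1
```

View pics/t4.png

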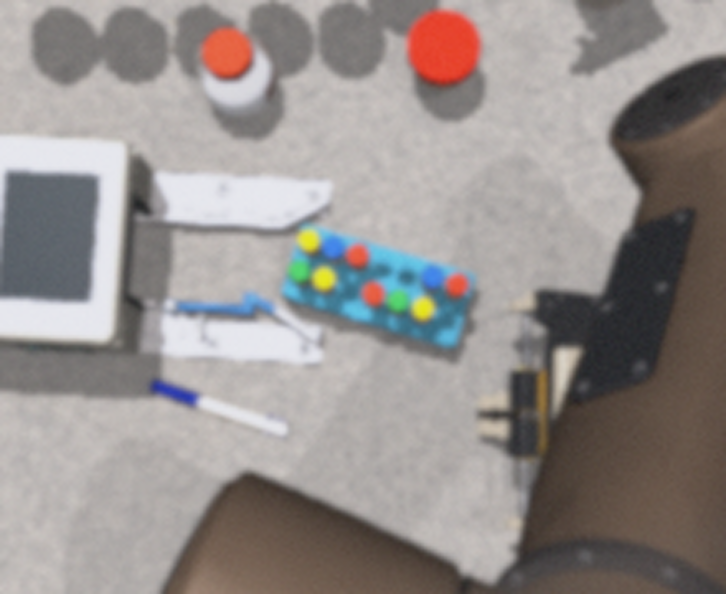

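```bash
python3 - <<'E'
from h import *
P,S=deck([(301,223),(283,298),(455,347),(475,273)])
f=(S[0]+S[1])/2;r=(S[2]+S[3])/2;print(f*1e3,r*1e3,np.degrees(np.arctan2(*(f-r)[::-1])))
E
```

```text
[[-120.7, -35.7], [-109.1, 27.0], [-251.5, 60.6], [-265.6, -0.7]]
[-114.87318091   -4.33275582] [-258.57070685   29.9772336 ] -13.428826802608736
```

send_rows(deltas=[{"dx":16.5,"dy":-21.3,"dz":-0.3,"ax":0,"ay":0,"az":0,"fingers":0},{"dx":0,"dy":0,"dz":-16,"ax":0,"ay":0,"az":0,"fingers":0},{"dx":0,"dy":0,"dz":-10,"ax":0,"ay":0,"az":0,"fingers":0},{"dx":-0.3,"dy":0.4,"dz":-5,"ax":0,"ay":0,"az":0,"fingers":0},{"dx":-0.3,"dy":0.4,"dz":-5,"ax":0,"ay":0,"az":0,"fingers":0},{"dx":-0.3,"dy":0.4,"dz":-5,"ax":0,"ay":0,"az":0,"fingers":0},{"dx":-0.3,"dy":0.4,"dz":-5,"ax":0,"ay":0,"az":0,"fingers":0},{"dx":0,"dy":0,"dz":0,"ax":0,"ay":0,"az":0,"fingers":0}])

```text
clock: 8.1
tool_pos: [0.4731, -0.1157, 0.0358]
orientation: [-90.2, 52.2, 87.4]
force: [-1.0, 0.4, 0.4]
opening: 0.0006
```

```bash
python3 - <<'E'
from h import *
o,R,p=cur();print(o['clock'],p,o['force'],sf(p));zt('t5.png')
E
```

```text
8.1 [ 0.47308808 -0.11568206  0.035825  ] [-1.03486355  0.38467893  0.41560122] [-0.27070776  0.0663149 ]
```

View pics/t5.png

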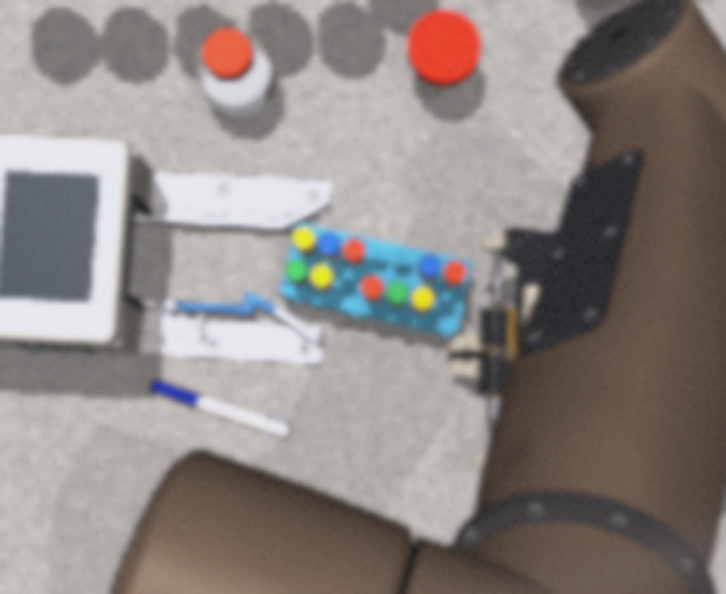

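send_rows(deltas=[{"dx":-0.3,"dy":0.4,"dz":-5,"ax":0,"ay":0,"az":0,"fingers":0},{"dx":-0.3,"dy":0.4,"dz":-5,"ax":0,"ay":0,"az":0,"fingers":0},{"dx":-0.3,"dy":0.4,"dz":-5,"ax":0,"ay":0,"az":0,"fingers":0},{"dx":0,"dy":0,"dz":0,"ax":0,"ay":0,"az":0,"fingers":0}])

```text
clock: 8.65
tool_pos: [0.4882, -0.1177, 0.0359]
orientation: [-90.3, 52.2, 87.4]
force: [0.3, 1.0, -1.2]
opening: 0.0005
```

```bash
python3 - <<'E'
from h import *
o,R,p=cur();print(o['clock'],p,o['force'],sf(p));zt('t6.png')
E
```

```text
8.65 [ 0.48819911 -0.11772159  0.03585694] [ 0.31358522  1.04418733 -1.17997834] [-0.271897    0.05111988]
```

View pics/t6.png

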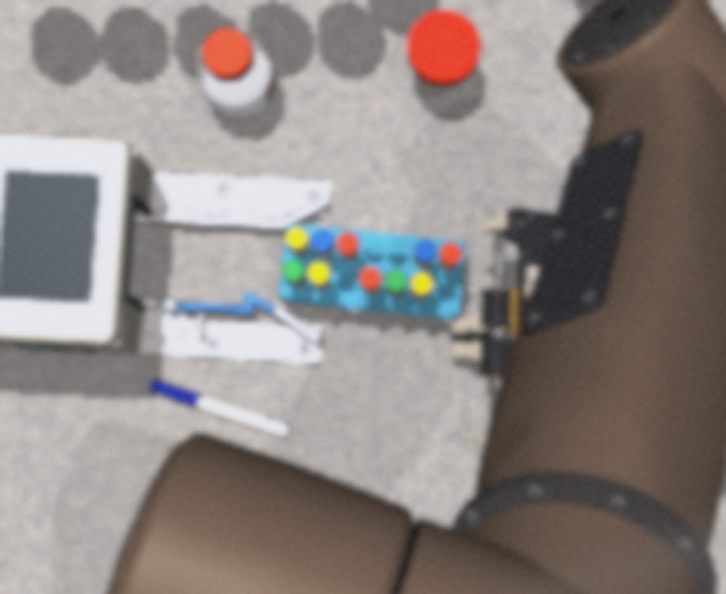

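```bash
python3 - <<'E'
from h import *
P,S=deck([(288,222),(279,301),(459,320),(467,240)])
f=(S[0]+S[1])/2;r=(S[2]+S[3])/2;print(f*1e3,r*1e3,np.degrees(np.arctan2(*(f-r)[::-1])))
s=ctrl.snapshot('top');h=cv2.cvtColor(s['image'],cv2.COLOR_BGR2HSV)
m=cv2.inRange(h,(85,70,40),(112,255,255));mm=np.zeros_like(m);mm[200:245,303:365]=m[200:245,303:365]
c=max(cv2.findContours(cv2.morphologyEx(mm,cv2.MORPH_CLOSE,np.ones((9,9))),0,2)[0],key=cv2.contourArea)
r=cv2.minAreaRect(c);b=cv2.boxPoints(r);print(r);print([(sf(pt(s,*map(float,q),.048))*1e3).round(1).tolist() for q in b])
E
```

```text
[[-109.9, -36.1], [-105.9, 29.7], [-254.0, 38.5], [-258.1, -27.7]]
[-107.8991334    -3.20113392] [-256.01593682    5.39954227] -3.323253711481397
((332.39642333984375, 221.8341064453125), (55.4283447265625, 24.14699935913086), 5.906140327453613)
[[-104.3, 30.1], [-107.5, -35.8], [-258.2, -26.9], [-253.9, 38.7]]
```

send_rows(deltas=[{"dx":0,"dy":0,"dz":-4,"ax":0,"ay":0,"az":0,"fingers":0},{"dx":0,"dy":0,"dz":-3,"ax":0,"ay":0,"az":0,"fingers":0},{"dx":0,"dy":0,"dz":0,"ax":0,"ay":0,"az":0,"fingers":0},{"dx":0,"dy":0,"dz":12,"ax":0,"ay":0,"az":0,"fingers":0},{"dx":-14,"dy":18,"dz":6,"ax":0,"ay":0,"az":0,"fingers":0},{"dx":-14,"dy":18,"dz":0,"ax":0,"ay":0,"az":0,"fingers":0},{"dx":0,"dy":0,"dz":0,"ax":0,"ay":0,"az":0,"fingers":0}])

```text
clock: 9.68
tool_pos: [0.4747, -0.1647, 0.0357]
orientation: [-90.2, 52.2, 87.3]
force: [0.3, 0.5, 0.0]
opening: 0.0005
```

```bash
python3 - <<'E'
from h import *
o,R,p=cur();print(o['clock'],p,o['force'],sf(p));s=zt('t7.png');h=cv2.cvtColor(s['image'],cv2.COLOR_BGR2HSV)
m=cv2.inRange(h,(85,70,40),(112,255,255));mm=np.zeros_like(m);mm[200:245,303:367]=m[200:245,303:367]
c=max(cv2.findContours(cv2.morphologyEx(mm,cv2.MORPH_CLOSE,np.ones((9,9))),0,2)[0],key=cv2.contourArea)
r=cv2.minAreaRect(c);b=cv2.boxPoints(r);print(r);print([(sf(pt(s,*map(float,q),.048))*1e3).round(1).tolist() for q in b]);dirs(3.2)
E
```

```text
9.675 [ 0.4747113  -0.16470179  0.03574644] [0.26055566 0.53099173 0.03043471] [-0.31953855  0.06194982]
((331.94207763671875, 220.82118225097656), (55.243675231933594, 24.045978546142578), 3.094058036804199)
[[-104.7, 31.0], [-104.7, -34.7], [-255.2, -33.2], [-254.1, 32.2]]
fwd unit in tool [ 0.6135 -0.7896 -0.012 ] right unit [-0.0056  0.0109 -0.9999] up [-0.7896 -0.6136 -0.0023]
```

View pics/t7.png

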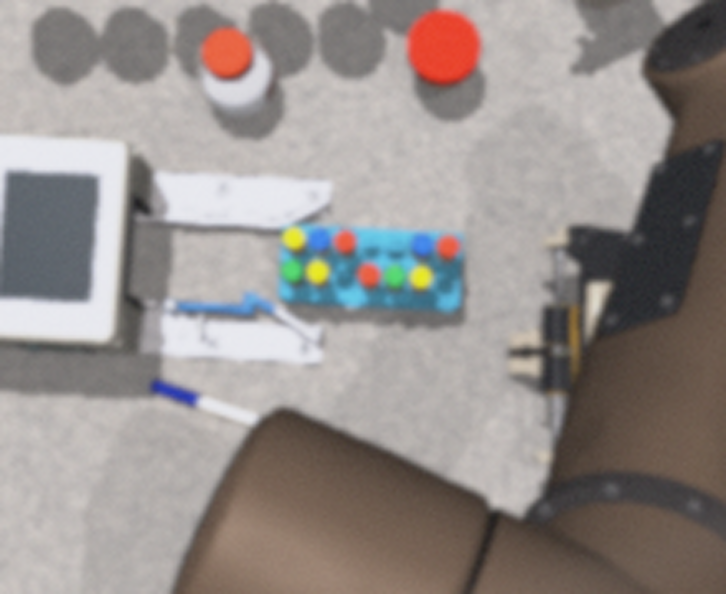

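send_rows(deltas=[{"dx":0,"dy":0,"dz":-34,"ax":0,"ay":0,"az":0,"fingers":0},{"dx":0,"dy":0,"dz":-33,"ax":0,"ay":0,"az":0,"fingers":0},{"dx":9.2,"dy":-11.8,"dz":-0.2,"ax":0,"ay":0,"az":0,"fingers":0},{"dx":9.2,"dy":-11.8,"dz":-0.2,"ax":0,"ay":0,"az":0,"fingers":0},{"dx":0,"dy":0,"dz":0,"ax":0,"ay":0,"az":0,"fingers":0}])

```text
clock: 10.35
tool_pos: [0.5426, -0.1342, 0.0362]
orientation: [-90.2, 52.1, 87.5]
force: [-0.5, -0.6, -0.2]
opening: 0.0005
```

```bash
python3 - <<'E'
from h import *
o,R,p=cur();print(o['clock'],p,o['force'],sf(p));s=snap('scene','s8.png');dirs(3.2)
E
```

```text
10.35 [ 0.54260038 -0.13416451  0.03623372] [-0.49684986 -0.55300777 -0.24250791] [-0.28526056 -0.00409339]
fwd unit in tool [ 0.6135 -0.7896 -0.0148] right unit [-0.0074  0.0129 -0.9999] up [-0.7897 -0.6135 -0.0021]
```

View pics/s8.png

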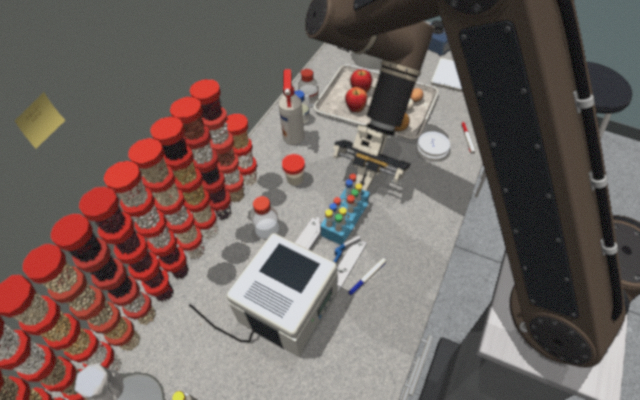

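send_rows(deltas=[{"dx":3.7,"dy":-4.7,"dz":-0.1,"ax":0,"ay":0,"az":0,"fingers":0},{"dx":3.7,"dy":-4.7,"dz":-0.1,"ax":0,"ay":0,"az":0,"fingers":0},{"dx":3.7,"dy":-4.7,"dz":-0.1,"ax":0,"ay":0,"az":0,"fingers":0},{"dx":3.7,"dy":-4.7,"dz":-0.1,"ax":0,"ay":0,"az":0,"fingers":0},{"dx":3.7,"dy":-4.7,"dz":-0.1,"ax":0,"ay":0,"az":0,"fingers":0},{"dx":3.7,"dy":-4.7,"dz":-0.1,"ax":0,"ay":0,"az":0,"fingers":0}])

```text
clock: 11.15
tool_pos: [0.5474, -0.1035, 0.036]
orientation: [-90.7, 52.5, 87.0]
force: [4.3, -21.3, 4.9]
opening: 0.0005
```

```bash
python3 - <<'E'
from h import *
o,R,p=cur();print(o['clock'],p,o['force'],sf(p));zt('t9.png')
E
```

```text
11.15 [ 0.54743061 -0.10345682  0.03604528] [  4.34946653 -21.3306723    4.85688041] [-0.25434379 -0.00719433]
```

View pics/t9.png

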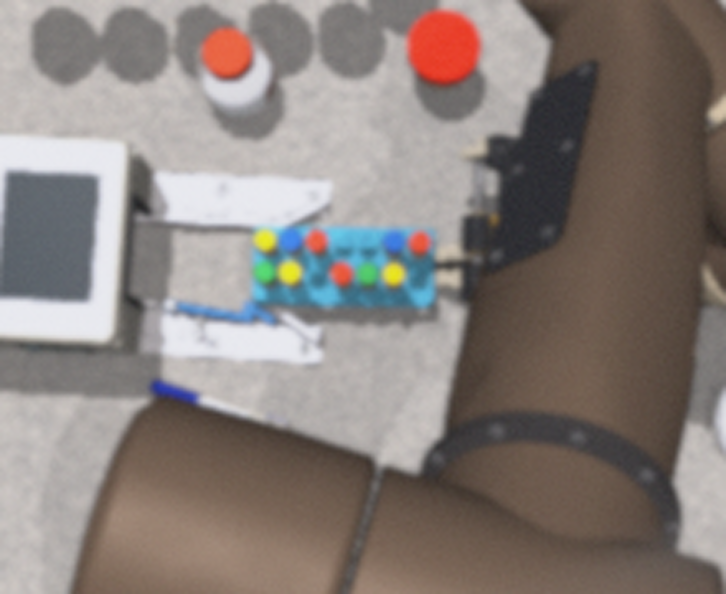

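```bash
python3 - <<'E'
from h import *
s=ctrl.snapshot('top');h=cv2.cvtColor(s['image'],cv2.COLOR_BGR2HSV)
P,S=deck([(252,229),(251,304),(434,308),(437,231)])
f=(S[0]+S[1])/2;r=(S[2]+S[3])/2;print(f*1e3,r*1e3,np.degrees(np.arctan2(*(f-r)[::-1])))
# lane axis direct: inner rail edges (far rail straight) zoom
cv2.imwrite('pics/t9z.png',cv2.resize(s['image'][190:260,255:360],None,fx=7,fy=7,interpolation=2))
s=ctrl.snapshot('scene');cv2.imwrite('pics/s9z.png',cv2.resize(s['image'][160:300,280:420],None,fx=4.2,fy=4.2,interpolation=2))
E
```

```text
[[-80.4, -28.9], [-83.1, 33.2], [-233.2, 29.6], [-233.1, -34.1]]
[-81.72933308   2.14526413] [-233.14414239   -2.23194491] 1.6558867373228294
```

View pics/t9z.png

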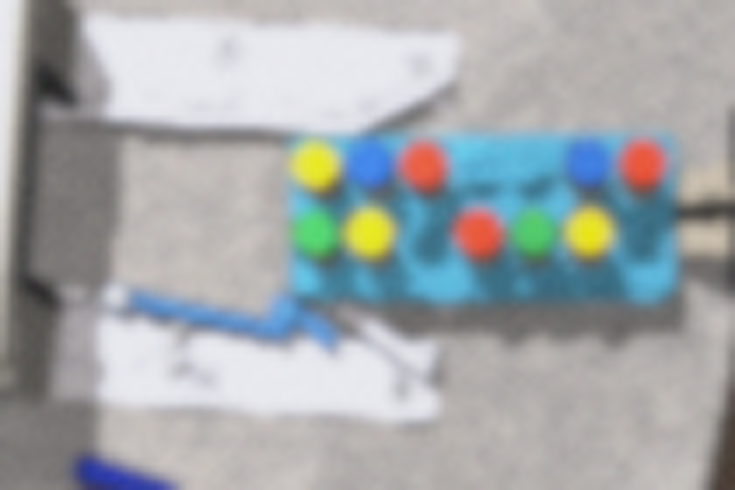

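View pics/s9z.png

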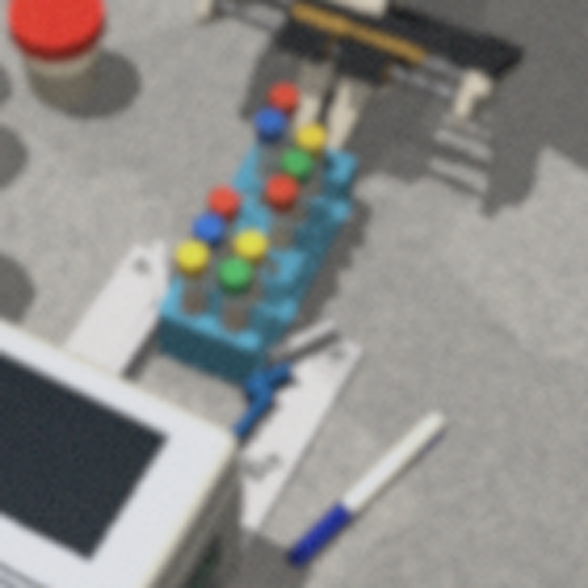

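send_rows(deltas=[{"dx":0,"dy":0,"dz":0,"ax":0,"ay":0,"az":0,"fingers":0},{"dx":0,"dy":0,"dz":0,"ax":0,"ay":0,"az":0,"fingers":0}])

```text
clock: 11.6
tool_pos: [0.5478, -0.1033, 0.0361]
orientation: [-90.7, 52.5, 86.9]
force: [2.9, -13.6, 2.5]
opening: 0.0004
```

```bash
python3 - <<'E'
from h import *
o,R,p=cur();print(o['clock'],p,o['force'],o['moment'],sf(p));s=zt('t10.png',255,360,190,260,7)
E
```

```text
11.6 [ 0.54782997 -0.1033057   0.0360645 ] [  2.91660139 -13.58369595   2.49560401] [-5.42259135 -0.89751051 -0.86959849] [-0.25417061 -0.00758443]
```

View pics/t10.png

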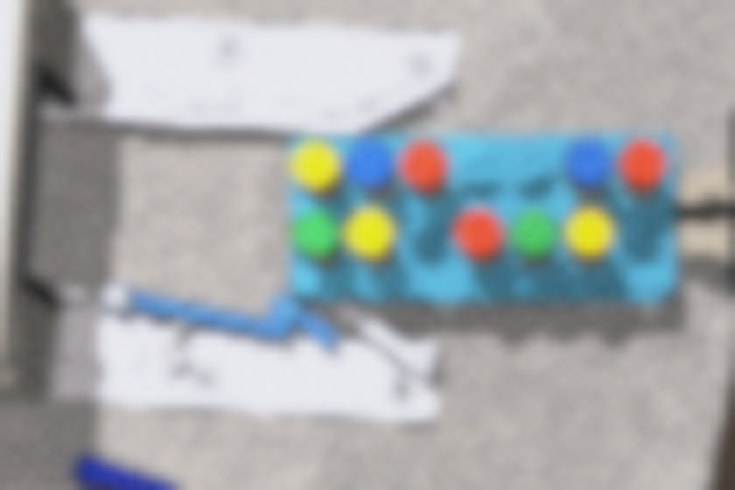

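send_rows(deltas=[{"dx":-1.5,"dy":2.0,"dz":0,"ax":0,"ay":0,"az":0,"fingers":0},{"dx":0,"dy":0,"dz":4,"ax":0,"ay":0,"az":0,"fingers":0},{"dx":0,"dy":0,"dz":4,"ax":0,"ay":0,"az":0,"fingers":0},{"dx":0,"dy":0,"dz":0,"ax":0,"ay":0,"az":0,"fingers":0}])

```text
clock: 12.15
tool_pos: [0.5393, -0.1055, 0.0361]
orientation: [-90.7, 52.5, 87.0]
force: [1.8, -13.0, 1.9]
opening: 0.0006
```

```bash
python3 - <<'E'
from h import *
o,R,p=cur();print(o['clock'],p,o['force'],o['moment'],sf(p));s=zt('t11.png',255,360,190,260,7)
E
```

```text
12.15 [ 0.53934701 -0.10552107  0.03605769] [  1.76563889 -13.00722288   1.89961465] [-5.49995285 -0.52487103 -0.73703031] [-0.25685659  0.00075751]
```

View pics/t11.png

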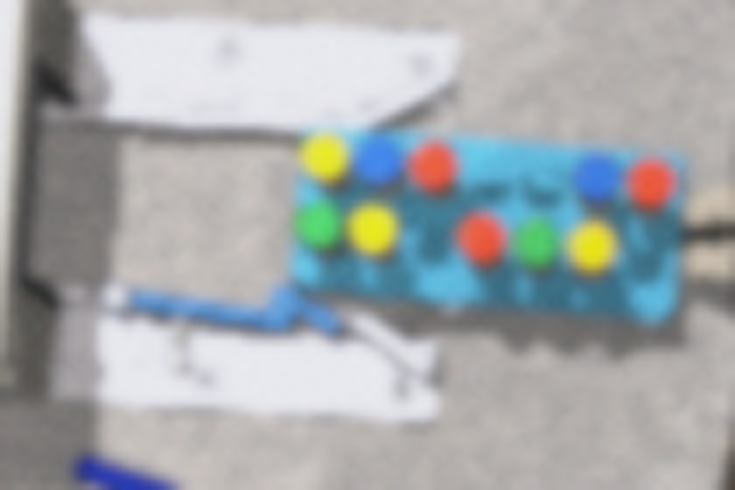

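```bash
python3 - <<'E'
from h import *
s=snap('scene');cv2.imwrite('pics/s12.png',cv2.resize(s['image'][0:280,240:520],None,fx=2.1,fy=2.1,interpolation=2));snap('wrist','w12.png');s=snap('top');cv2.imwrite('pics/t12.png',s['image'])
o=ctrl.get_obs();print(o['joint_pos'],o['tau'],o['force'],o['moment'])
E
```

```text
[-17.43449137  32.35641463  -7.40152414 -39.83914341 -67.01146765
  36.67249015] [  7.26427451 -62.28145838  15.97989321  -1.43716972  -3.94298673
   0.0950166 ] [  2.12426542 -13.9612603    2.76489172] [-5.38034027 -0.53370231 -0.66326601]
```

View pics/s12.png

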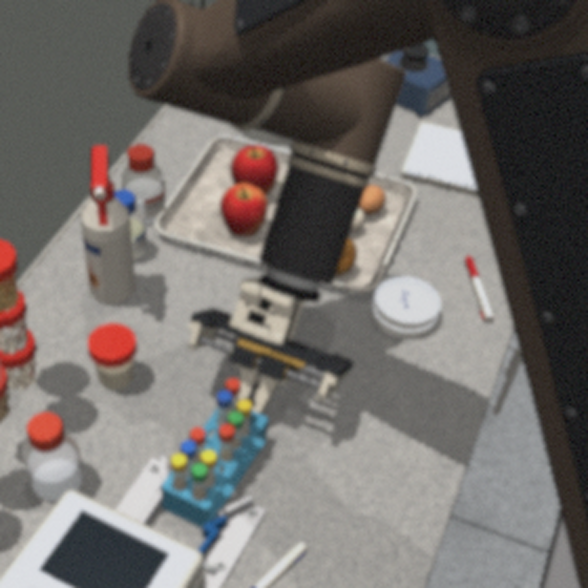

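View pics/w12.png

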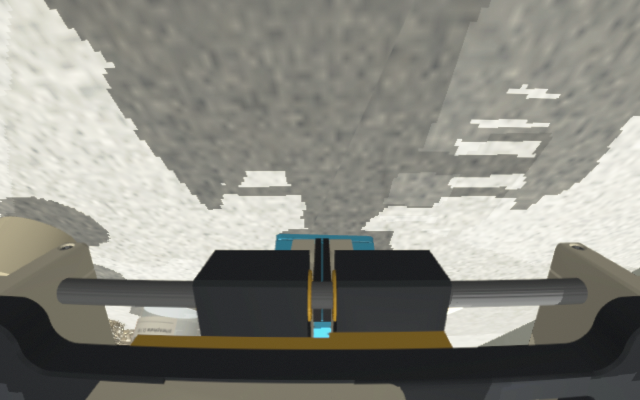

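View pics/t12.png

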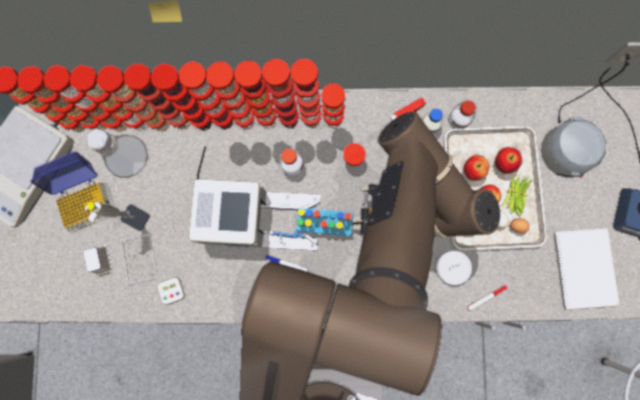

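```bash
cat >> h.py <<'E'
def deck7(l,z=.048):
    s=ctrl.snapshot('top');P=np.array([pt(s,255+(x+.5)/7-.5,190+(y+.5)/7-.5,z) for x,y in l])
    S=np.array([sf(p) for p in P])*1e3;print(S.round(1).tolist());return S
def rk():
    S=deck7
E
python3 - <<'E'
from h import *
S=deck7([(303,130),(293,286),(676,325),(688,153)])
f=(S[0]+S[1])/2;r=(S[2]+S[3])/2;print(f,r,np.degrees(np.arctan2(*(f-r)[::-1])))
print('rails');deck7([(110,127),(290,135),(362,131),(458,88)],.022);deck7([(458,32),(440,420),(100,412),(85,15)],.005)
print('catch');deck7([(125,298),(275,318),(290,290),(340,333)],.021)
E
```

```text
[[-85.3, -31.6], [-84.8, 29.4], [-233.4, 37.7], [-235.4, -29.3]]
[-85.04443806  -1.07586066] [-234.42861697    4.22956651] -2.0340231322924245
rails
[[-6.2, -32.8], [-78.1, -32.8], [-106.6, -35.7], [-143.9, -54.7]]
[[-142.1, -80.0], [-142.6, 76.1], [-7.3, 79.3], [9.2, -80.3]]
catch
[[-16.4, 34.8], [-76.2, 40.0], [-81.5, 28.7], [-102.2, 44.7]]
```

send_rows(deltas=[{"dx":-4.9,"dy":6.3,"dz":0.1,"ax":0,"ay":0,"az":0,"fingers":0},{"dx":0,"dy":0,"dz":0,"ax":0,"ay":0,"az":0,"fingers":0},{"dx":1.8,"dy":-2.4,"dz":0,"ax":0,"ay":0,"az":0,"fingers":0},{"dx":1.8,"dy":-2.4,"dz":0,"ax":0,"ay":0,"az":0,"fingers":0}])

```text
clock: 13.05
tool_pos: [0.5378, -0.1055, 0.0356]
orientation: [-90.4, 52.3, 87.3]
force: [1.1, -12.2, 0.4]
opening: 0.0003
```

```bash
python3 - <<'E'
from h import *
o,R,p=cur();print(o['clock'],p,o['orientation'],o['force'],o['moment'],sf(p));s=zt('t13.png',255,360,190,260,7)
E
```

```text
13.05 [ 0.53779738 -0.1054599   0.0356147 ] [-90.35460148  52.34705243  87.31091076] [  1.11172871 -12.23761748   0.3770761 ] [-5.51720736 -0.27111855 -0.39972742] [-0.25688232  0.00230746]
```

View pics/t13.png

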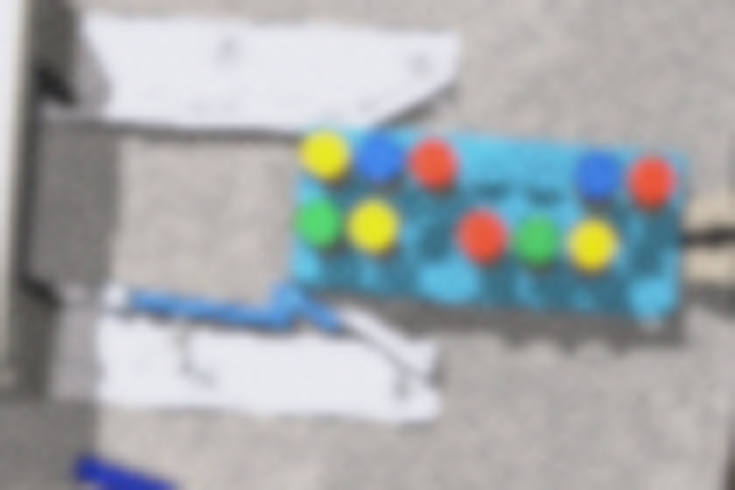

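send_rows(deltas=[{"dx":-6.1,"dy":7.9,"dz":0.1,"ax":0,"ay":0,"az":0,"fingers":0},{"dx":0,"dy":0,"dz":0,"ax":0,"ay":0,"az":0,"fingers":0}])

```text
clock: 13.35
tool_pos: [0.5364, -0.1141, 0.0357]
orientation: [-90.2, 52.1, 87.4]
force: [0.2, 0.6, 0.6]
opening: 0.0004
```

```bash
python3 - <<'E'
from h import *
o,R,p=cur();print(o['clock'],p,o['orientation'],o['force'],o['moment'],sf(p));s=zt('t14.png',255,360,190,260,7)
s=snap('scene');cv2.imwrite('pics/s14.png',cv2.resize(s['image'][195:265,310:400],None,fx=8,fy=8,interpolation=2))
E
```

```text
13.35 [ 0.53644377 -0.11408963  0.03566294] [-90.15838213  52.12002315  87.4421911 ] [0.20408505 0.58564788 0.55780418] [-1.96458944  0.0617084   0.0184391 ] [-0.2655706  0.0031751]
```

View pics/t14.png

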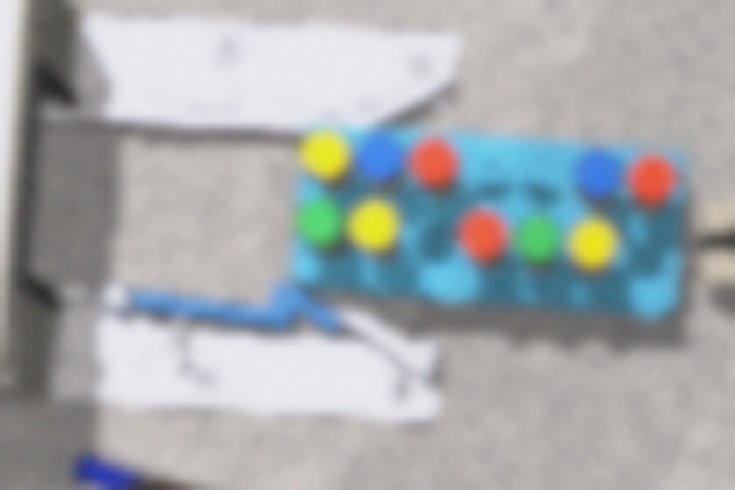

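View pics/s14.png

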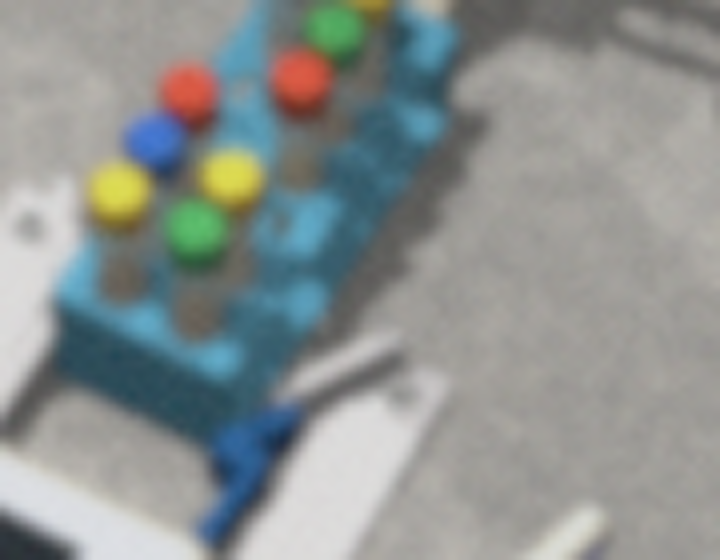

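send_rows(deltas=[{"dx":0,"dy":0,"dz":5,"ax":0.5,"ay":0.39,"az":0,"fingers":0},{"dx":0,"dy":0,"dz":0,"ax":0,"ay":0,"az":0,"fingers":0}])

```text
clock: 13.7
tool_pos: [0.5307, -0.1136, 0.0359]
orientation: [-90.2, 52.1, 84.2]
force: [0.4, -0.5, 0.8]
opening: 0.0005
```

```bash
python3 - <<'E'
from h import *
o,R,p=cur();print(o['clock'],p,o['orientation'],o['force'],o['moment'],sf(p));dirs(3.2)
E
```

```text
13.7 [ 0.53065854 -0.11358185  0.03592763] [-90.1582698   52.11924397  84.17067358] [ 0.35115274 -0.53110509  0.82608955] [-2.00662961  0.15630253 -0.01615904] [-0.26538781  0.00897719]
fwd unit in tool [ 0.6134 -0.7886  0.0437] right unit [ 0.0282 -0.0334 -0.999 ] up [-0.7893 -0.614  -0.0017]
```

send_rows(deltas=[{"dx":3.7,"dy":-4.7,"dz":0.3,"ax":0,"ay":0,"az":0,"fingers":0},{"dx":1.8,"dy":-2.4,"dz":0.1,"ax":0,"ay":0,"az":0,"fingers":0},{"dx":1.2,"dy":-1.6,"dz":0.1,"ax":0,"ay":0,"az":0,"fingers":0},{"dx":1.2,"dy":-1.6,"dz":0.1,"ax":0,"ay":0,"az":0,"fingers":0},{"dx":1.2,"dy":-1.6,"dz":0.1,"ax":0,"ay":0,"az":0,"fingers":0}])

```text
clock: 14.32
tool_pos: [0.5343, -0.1039, 0.036]
orientation: [-90.7, 52.6, 83.8]
force: [-0.4, -22.8, 3.6]
opening: 0.0003
```

```bash
python3 - <<'E'
from h import *
o,R,p=cur();print(o['clock'],p,o['orientation'],o['force'],o['moment'],sf(p));s=zt('t15.png',255,360,190,260,7)
E
```

```text
14.325 [ 0.53433033 -0.10390732  0.03600047] [-90.73030621  52.63864625  83.83299038] [ -0.44850688 -22.82491564   3.55710053] [-7.91642764  0.21909397 -0.36809918] [-0.25552701  0.00585452]
```

View pics/t15.png

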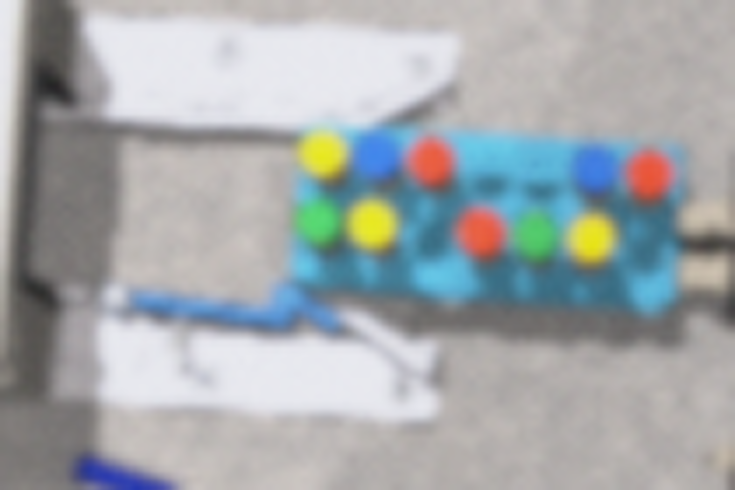

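send_rows(deltas=[{"dx":-20,"dy":26,"dz":0,"ax":0,"ay":0,"az":0,"fingers":0},{"dx":-46,"dy":-35,"dz":0,"ax":0,"ay":0,"az":0,"fingers":0},{"dx":-46,"dy":-35,"dz":0,"ax":0,"ay":0,"az":0,"fingers":0},{"dx":-46,"dy":-35,"dz":0,"ax":0,"ay":0,"az":0,"fingers":0},{"dx":0,"dy":0,"dz":0,"ax":0,"ay":0,"az":0,"fingers":0}])

```text
clock: 15.0
tool_pos: [0.5307, -0.1339, 0.2145]
orientation: [-91.1, 52.3, 83.6]
force: [-0.2, 0.2, -0.5]
opening: 0.0002
```

```bash
python3 - <<'E'
from h import *
o,R,p=cur();print(o['clock'],p,o['orientation'],sf(p));s=snap('wrist');cv2.imwrite('pics/w16.png',cv2.resize(s['image'][60:290,220:480],None,fx=3,fy=2.6,interpolation=2))
zt('t16.png',255,360,190,260,7)
E
```

```text
15.0 [ 0.53072665 -0.13392268  0.21447344] [-91.11579643  52.32392607  83.59185886] [-0.28568414  0.00777013]
```

View pics/w16.png

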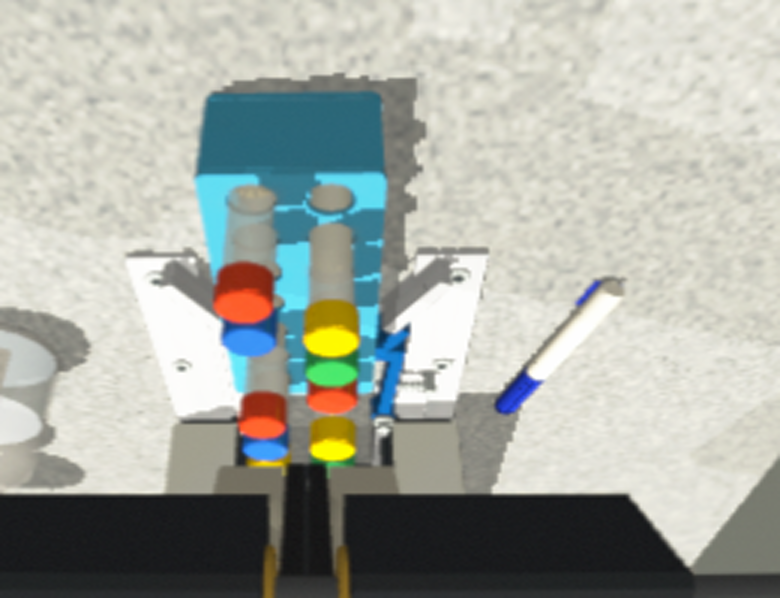

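View pics/t16.png

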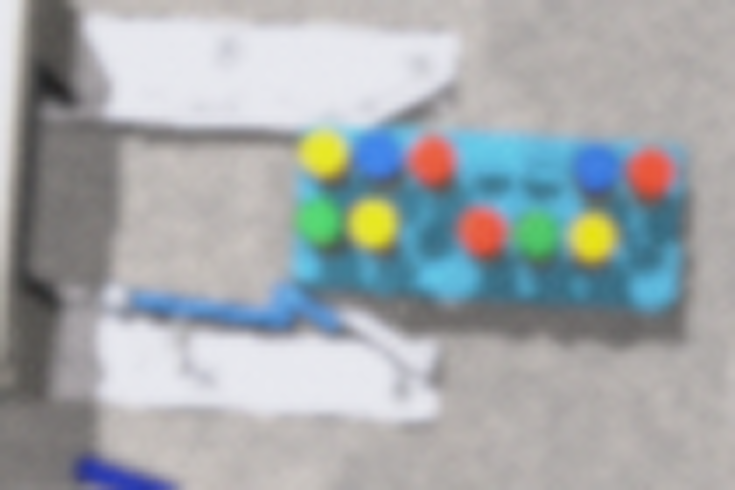

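```bash
python3 - <<'E'
from h import *
o,R,p=cur();s=snap('wrist');im=s['image']
cv2.imwrite('pics/w17.png',cv2.resize(im[150:240,270:400],None,fx=6,fy=6,interpolation=2))
f=lambda x,y:(220+(x+.5)/3-.5,60+(y+.5)/2.6-.5)
for n,l,z in(('deck',[(197,175),(385,177),(240,390),(373,392)],.048),('base',[(208,95),(380,95)],0),('flange',[(128,254),(488,249),(450,415),(185,420)],.005)):
    for q in l: print(n,(sf(pt(s,*f(*q),z,o))*1e3).round(1))
E
```

```text
deck [-237.2  -26. ]
deck [-234.1   32.2]
deck [-93.9 -26.9]
deck [-90.   31.2]
base [-235.4  -26. ]
base [-233.1   32.8]
flange [-149.6  -70.2]
flange [-147.7   79.1]
flange [ 7.1 77.1]
flange [  8.4 -69.9]
```

View pics/w17.png

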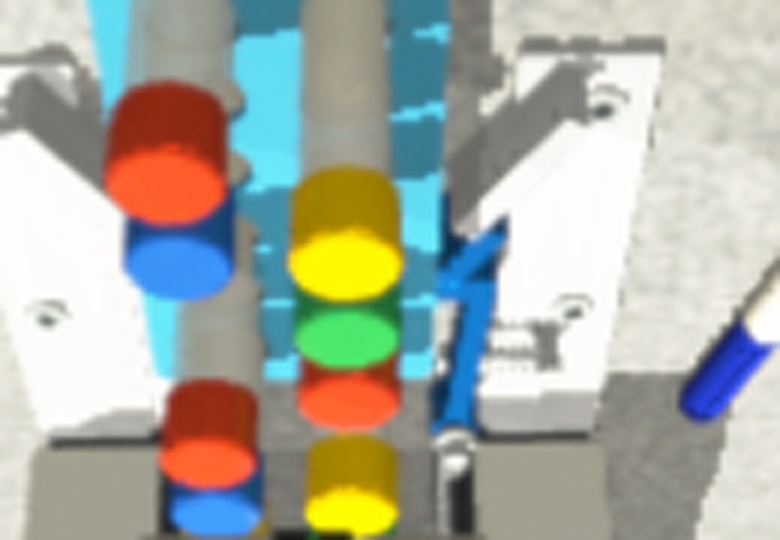

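```bash
python3 - <<'E'
from h import *
o,R,p=cur();s=snap('wrist')
g=lambda x,y:(270+(x+.5)/6-.5,150+(y+.5)/6-.5)
for n,q,z in(('nose',(440,288),.021),('rampouter',(505,222),.021),('nosebot',(440,296),.021),('pin',(455,440),.021),('deckFL',(435,378),.048),('deckFR',(160,378),.048),('deck left upper',(451,60),.048),('flange hole far',(575,308),.005),('hole near',(604,106),.005),('flangeNL',(665,43),.005),('flangeFL',(600,408),.005)):
    print(n,(sf(pt(s,*g(*q),z,o))*1e3).round(1))
E
```

```text
nose [-82.   31.8]
rampouter [-107.    45.6]
nosebot [-78.7  31.8]
pin [-11.5  36.9]
deckFL [-86.2  29.6]
deckFR [-88.5 -31.1]
deck left upper [-190.9   30.9]
flange hole far [-48.7  66.7]
hole near [-126.5   67. ]
flangeNL [-146.2   77.8]
flangeFL [ 0.5 77.3]
```

send_rows(deltas=[{"dx":46,"dy":35,"dz":0,"ax":-0.47,"ay":-0.36,"az":0,"fingers":0},{"dx":46,"dy":35,"dz":0,"ax":0,"ay":0,"az":0,"fingers":0},{"dx":36,"dy":27,"dz":0,"ax":0,"ay":0,"az":0,"fingers":0},{"dx":0,"dy":0,"dz":0,"ax":0,"ay":0,"az":0,"fingers":0}])

```text
clock: 15.7
tool_pos: [0.5262, -0.13, 0.044]
orientation: [-89.3, 51.9, 87.9]
force: [0.1, 0.2, 1.5]
opening: 0.0005
```

```bash
python3 - <<'E'
from h import *
o,R,p=cur();print(o['clock'],p,o['orientation'],o['force'],sf(p));dirs(3.2);go(w(-.267,.010,.036))
E
```

```text
15.7 [ 0.52622526 -0.12995638  0.0439836 ] [-89.32246066  51.94956041  87.88834523] [0.14933868 0.17733119 1.45103227] [-0.28197786  0.01248464]
fwd unit in tool [ 0.6162 -0.7875 -0.0097] right unit [-0.0117  0.0031 -0.9999] up [-0.7875 -0.6163  0.0073]
delta tool mm [15.6 -7.1 -2.7] 17.4
```

send_rows(deltas=[{"dx":15.6,"dy":-7.1,"dz":-2.5,"ax":0,"ay":0,"az":0,"fingers":0},{"dx":4.9,"dy":-6.3,"dz":0,"ax":0,"ay":0,"az":0,"fingers":0},{"dx":1.8,"dy":-2.4,"dz":0,"ax":0,"ay":0,"az":0,"fingers":0},{"dx":1.2,"dy":-1.6,"dz":0,"ax":0,"ay":0,"az":0,"fingers":0}])

```text
clock: 16.2
tool_pos: [0.5339, -0.1047, 0.0419]
orientation: [-90.6, 52.3, 87.0]
force: [-1.0, -9.8, 2.0]
opening: 0.0002
```

```bash
python3 - <<'E'
from h import *
o,R,p=cur();print(o['clock'],p,o['orientation'],o['force'],sf(p))
E
```

```text
16.2 [ 0.53385847 -0.10468069  0.04190793] [-90.55441196  52.337835    86.97652233] [-0.99942875 -9.75591138  1.95366347] [-0.25632525  0.00628213]
```

send_rows(deltas=[{"dx":-3.1,"dy":3.9,"dz":0,"ax":0,"ay":0,"az":0,"fingers":0},{"dx":4.7,"dy":3.7,"dz":0,"ax":0,"ay":0,"az":0,"fingers":0},{"dx":3.1,"dy":-3.9,"dz":4,"ax":0,"ay":0,"az":0,"fingers":0},{"dx":0.6,"dy":-0.8,"dz":-6,"ax":0,"ay":0,"az":0,"fingers":0},{"dx":0.6,"dy":-0.8,"dz":6,"ax":0,"ay":0,"az":0,"fingers":0},{"dx":0.6,"dy":-0.8,"dz":-6,"ax":0,"ay":0,"az":0,"fingers":0},{"dx":0.6,"dy":-0.8,"dz":6,"ax":0,"ay":0,"az":0,"fingers":0},{"dx":0.6,"dy":-0.8,"dz":-6,"ax":0,"ay":0,"az":0,"fingers":0}])

```text
clock: 17.2
tool_pos: [0.5363, -0.1032, 0.0345]
orientation: [-90.6, 52.6, 86.8]
force: [0.2, -19.4, -0.5]
opening: 0.0004
```

```bash
python3 - <<'E'
from h import *
o,R,p=cur();print(o['clock'],p,o['orientation'],o['force'],sf(p));s=zt('t18.png',255,360,190,260,7)
E
```

```text
17.2 [ 0.53631507 -0.1031733   0.03453405] [-90.61608985  52.60428697  86.81167953] [  0.19855194 -19.43747232  -0.46675684] [-0.25468331  0.00391486]
```

View pics/t18.png

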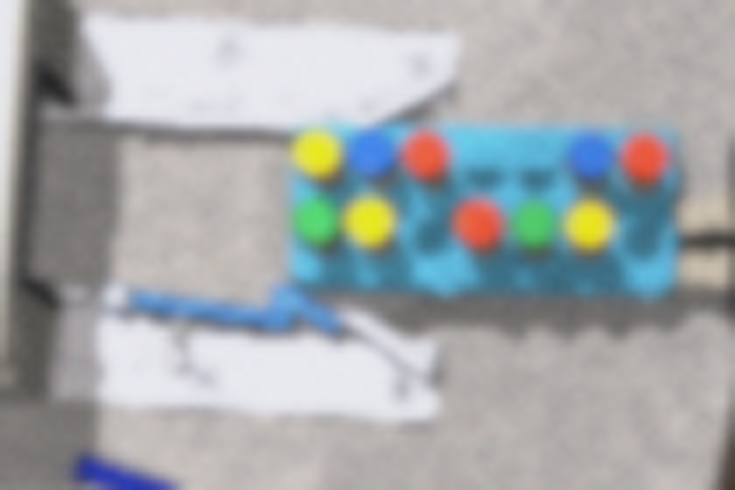

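send_rows(deltas=[{"dx":-18,"dy":23,"dz":0,"ax":0,"ay":0,"az":0,"fingers":0},{"dx":-43,"dy":-33,"dz":0,"ax":0,"ay":0,"az":0,"fingers":0},{"dx":-43,"dy":-33,"dz":0,"ax":0,"ay":0,"az":0,"fingers":0},{"dx":-43,"dy":-33,"dz":0,"ax":0,"ay":0,"az":0,"fingers":0},{"dx":0,"dy":0,"dz":0,"ax":0,"ay":0,"az":0,"fingers":0}])

```text
clock: 17.88
tool_pos: [0.535, -0.129, 0.2022]
orientation: [-91.0, 52.3, 86.6]
force: [-0.1, -0.4, -1.2]
opening: 0.0002
```

```bash
python3 - <<'E'
from h import *
o,R,p=cur();print(o['clock'],p,o['orientation'],sf(p),o['joint_pos'].round(0))
T=target(3.2,2,-1);rv=Ro.from_matrix(R.T@T).as_rotvec(degrees=True);print(rv,rv/5)
print(T.T@(w(-.085,.03,.20)-p)*1000)
E
```

```text
17.875 [ 0.53496248 -0.12897316  0.20221892] [-91.01573704  52.30397547  86.60829868] [-0.28050732  0.00381995] [-19.  21.  -1. -36. -82.  27.]
[ 0.79940472 -0.3825571  35.6942875 ] [ 0.15988094 -0.07651142  7.1388575 ]
[   9.04634575 -195.4732403    26.12579961]
```

send_rows(deltas=[{"dx":0,"dy":0,"dz":0,"ax":0.04,"ay":-0.02,"az":1.785,"fingers":0},{"dx":0,"dy":0,"dz":0,"ax":0.04,"ay":-0.02,"az":1.785,"fingers":0},{"dx":0,"dy":0,"dz":0,"ax":0.04,"ay":-0.02,"az":1.785,"fingers":0},{"dx":0,"dy":0,"dz":0,"ax":0.04,"ay":-0.02,"az":1.785,"fingers":0},{"dx":1,"dy":-49,"dz":7,"ax":0,"ay":0,"az":0,"fingers":0},{"dx":1,"dy":-49,"dz":7,"ax":0,"ay":0,"az":0,"fingers":0},{"dx":1,"dy":-49,"dz":6,"ax":0,"ay":0,"az":0,"fingers":0},{"dx":1,"dy":-49,"dz":6,"ax":0,"ay":0,"az":0,"fingers":0},{"dx":0,"dy":0,"dz":0,"ax":0,"ay":0,"az":0,"fingers":0}])

```text
clock: 19.0
tool_pos: [0.5176, 0.0714, 0.2003]
orientation: [-75.7, 87.8, 101.3]
force: [0.6, -0.7, -0.2]
opening: 0.0002
```

```bash
python3 - <<'E'
from h import *
o,R,p=cur();print(o['clock'],p,o['orientation'],sf(p),o['joint_pos'].round(0))
s=snap('wrist','w19.png')
E
```

```text
19.0 [0.51758325 0.07140474 0.20031126] [-75.69312996  87.77912606 101.29807701] [-0.08150341  0.03238558] [ 28.   9. -22.  -2. -59. -30.]
```

View pics/w19.png

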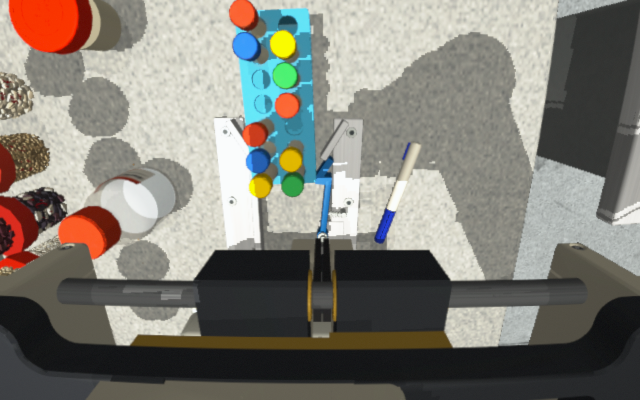

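```bash
python3 - <<'E'
from h import *
im=cv2.imread('pics/w19.png');cv2.imwrite('pics/w19z.png',cv2.resize(im[110:250,200:380],None,fx=4.2,fy=4.2,interpolation=2))
E
```

```text
(no output)
```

View pics/w19z.png

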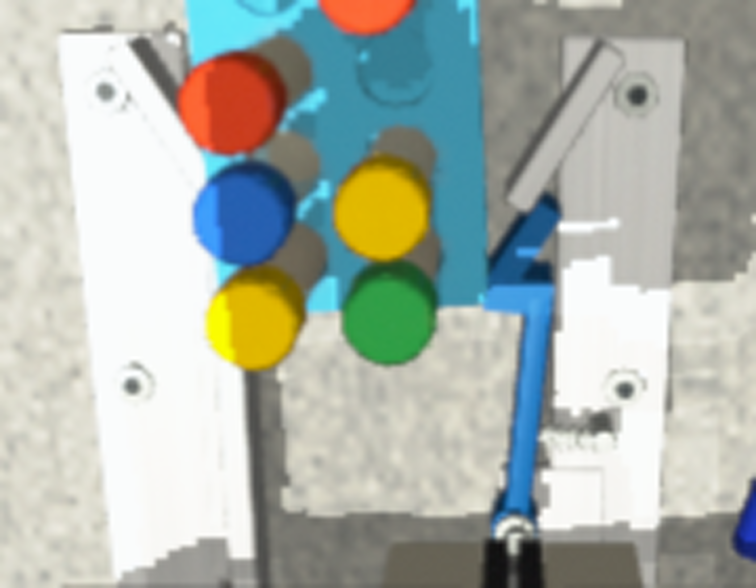

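```bash
python3 - <<'E'
from h import *
o,R,p=cur();s=snap('wrist')
g=lambda x,y:(200+(x+.5)/4.2-.5,110+(y+.5)/4.2-.5)
for n,q,z in(('flareend',(512,205),.022),('flare outer in',(600,42),.022),('right flare outer',(133,42),.022),('right rail in far',(258,575),.022),('right rail in',(247,372),.022),('hole',(638,97),.005),('holeR',(107,92),.005),('hole2',(625,390),.005),('holeR2',(133,385),.005),('noseface',(485,309),.021),('nosetop',(487,287),.021),('rampouter',(555,203),.021),('ramp in lower',(492,270),.021),('pin',(512,530),.021),('deckFL',(487,303),.048),('deckL up',(477,20),.048),('deckR up',(188,20),.048),('deckRfront',(228,310),.048)):
    print(n,(sf(pt(s,*g(*q),z,o))*1e3).round(1))
E
```

```text
flareend [-103.6   34.6]
flare outer in [-142.4   55. ]
right flare outer [-142.5  -54. ]
right rail in far [ -2.4 -33.6]
right rail in [-60.6 -32.6]
hole [-127.4   66.2]
holeR [-128.8  -66.4]
hole2 [-49.3  65.4]
holeR2 [-50.8 -67.2]
noseface [-77.   27.9]
nosetop [-82.7  28.5]
rampouter [-103.9   45.1]
ramp in lower [-87.1  29.7]
pin [-15.4  34.9]
deckFL [-86.6  28.7]
deckL up [-149.3   26.8]
deckR up [-149.4  -34.6]
deckRfront [-85.  -30.5]
```

send_rows(deltas=[{"dx":0,"dy":50,"dz":-5,"ax":0,"ay":0,"az":0,"fingers":0},{"dx":0,"dy":50,"dz":-5,"ax":0,"ay":0,"az":0,"fingers":0},{"dx":0,"dy":50,"dz":-5,"ax":0,"ay":0,"az":0,"fingers":0},{"dx":0,"dy":50,"dz":-5,"ax":0,"ay":0,"az":0,"fingers":0},{"dx":0,"dy":0,"dz":0,"ax":0,"ay":0,"az":-1.785,"fingers":0},{"dx":0,"dy":0,"dz":0,"ax":0,"ay":0,"az":-1.785,"fingers":0},{"dx":0,"dy":0,"dz":0,"ax":0,"ay":0,"az":-1.785,"fingers":0},{"dx":0,"dy":0,"dz":0,"ax":0,"ay":0,"az":-1.785,"fingers":0},{"dx":0,"dy":0,"dz":0,"ax":0,"ay":0,"az":0,"fingers":0}])

```text
clock: 20.23
tool_pos: [0.526, -0.1354, 0.1909]
orientation: [-88.8, 52.0, 87.3]
force: [-0.1, 0.2, -0.4]
opening: 0.0002
```

```bash
python3 - <<'E'
from h import *
o,R,p=cur();print(o['clock'],p,o['orientation'],sf(p),o['joint_pos'].round(0))
T=target(3.2,38,-1);rv=Ro.from_matrix(R.T@T).as_rotvec(degrees=True);print(rv/5)
print(T.T@(w(-.272,.010,.035)-p)*1000)
E
```

```text
20.225 [ 0.52604919 -0.13537195  0.19089939] [-88.83891508  51.98247979  87.30544127] [-0.28739245  0.01235708] [-20.  22.  -1. -36. -82.  26.]
[-0.1525673   0.06228096  0.00287314]
[132.47478935  83.66258153  -2.36987015]
```

send_rows(deltas=[{"dx":33,"dy":21,"dz":-0.6,"ax":-0.15,"ay":0.06,"az":0,"fingers":0},{"dx":33,"dy":21,"dz":-0.6,"ax":0,"ay":0,"az":0,"fingers":0},{"dx":33,"dy":21,"dz":-0.6,"ax":0,"ay":0,"az":0,"fingers":0},{"dx":33,"dy":21,"dz":-0.6,"ax":0,"ay":0,"az":0,"fingers":0},{"dx":0,"dy":0,"dz":0,"ax":0,"ay":0,"az":0,"fingers":0}])

```text
clock: 20.85
tool_pos: [0.5284, -0.1167, 0.0353]
orientation: [-89.8, 52.1, 87.3]
force: [-0.2, 0.7, 0.1]
opening: 0.0005
```

```bash
python3 - <<'E'
from h import *
o,R,p=cur();print(o['clock'],p,o['orientation'],o['force'],o['moment'],sf(p));dirs(3.2)
E
```

```text
20.85 [ 0.52837079 -0.11671456  0.03534919] [-89.82044723  52.1282018   87.33539215] [-0.18958827  0.71931693  0.12285506] [-1.92352508 -0.03220599 -0.00764341] [-0.26864236  0.01108493]
fwd unit in tool [ 0.6139 -0.7894 -0.0069] right unit [-0.0057  0.0042 -1.    ] up [-0.7894 -0.6139  0.0019]
```

send_rows(deltas=[{"dx":4.9,"dy":-6.3,"dz":0,"ax":0.16,"ay":0.12,"az":0,"fingers":0},{"dx":3.1,"dy":-3.9,"dz":0,"ax":0,"ay":0,"az":0,"fingers":0},{"dx":1.8,"dy":-2.4,"dz":0,"ax":0,"ay":0,"az":0,"fingers":0},{"dx":1.8,"dy":-2.4,"dz":0,"ax":0,"ay":0,"az":0,"fingers":0},{"dx":1.8,"dy":-2.4,"dz":0,"ax":0,"ay":0,"az":0,"fingers":0}])

```text
clock: 21.48
tool_pos: [0.5338, -0.1026, 0.0396]
orientation: [-91.1, 52.8, 85.4]
force: [-2.5, -31.1, 9.2]
opening: 0.0003
```

```bash
python3 - <<'E'
from h import *
o,R,p=cur();print(o['clock'],p,o['orientation'],o['force'],o['moment'],sf(p))
E
```

```text
21.475 [ 0.53384907 -0.10257406  0.03963662] [-91.06996824  52.82013154  85.38034311] [ -2.45198077 -31.13700285   9.18246548] [-9.18075143  0.89438866  0.34752927] [-0.25422336  0.00640948]
```

send_rows(deltas=[{"dx":-18,"dy":23,"dz":0,"ax":0,"ay":0,"az":0,"fingers":0},{"dx":-43,"dy":-33,"dz":0,"ax":0,"ay":0,"az":0,"fingers":0},{"dx":-43,"dy":-33,"dz":0,"ax":0,"ay":0,"az":0,"fingers":0},{"dx":-43,"dy":-33,"dz":0,"ax":0,"ay":0,"az":0,"fingers":0},{"dx":0,"dy":0,"dz":0,"ax":0,"ay":0,"az":1.785,"fingers":0},{"dx":0,"dy":0,"dz":0,"ax":0,"ay":0,"az":1.785,"fingers":0},{"dx":0,"dy":0,"dz":0,"ax":0,"ay":0,"az":1.785,"fingers":0},{"dx":0,"dy":0,"dz":0,"ax":0,"ay":0,"az":1.785,"fingers":0},{"dx":0,"dy":0,"dz":0,"ax":0,"ay":0,"az":0,"fingers":0}])

```text
clock: 22.6
tool_pos: [0.529, -0.1232, 0.202]
orientation: [-99.5, 87.9, 77.0]
force: [0.5, -0.3, 0.6]
opening: 0.0004
```

```bash
python3 - <<'E'
from h import *
o,R,p=cur();print(o['clock'],p,o['orientation'],sf(p))
T=target(3.2,0,-1);rv=Ro.from_matrix(R.T@T).as_rotvec(degrees=True);print(rv/5)
print(T.T@(w(-.070,.033,.17)-p)*1000)
E
```

```text
22.6 [ 0.528967   -0.123242    0.20196861] [-99.47687243  87.91016045  77.01134154] [-0.27512337  0.01012439]
[-0.06235029 -0.06993973  0.41207528]
[  31.96861417 -205.27648642   22.81541327]
```

send_rows(deltas=[{"dx":0,"dy":-51,"dz":6,"ax":-0.06,"ay":-0.07,"az":0.41,"fingers":0},{"dx":0,"dy":-51,"dz":6,"ax":0,"ay":0,"az":0,"fingers":0},{"dx":0,"dy":-51,"dz":6,"ax":0,"ay":0,"az":0,"fingers":0},{"dx":0,"dy":-52,"dz":5,"ax":0,"ay":0,"az":0,"fingers":0},{"dx":40,"dy":0,"dz":0,"ax":0,"ay":0,"az":0,"fingers":0},{"dx":40,"dy":0,"dz":0,"ax":0,"ay":0,"az":0,"fingers":0},{"dx":40,"dy":0,"dz":0,"ax":0,"ay":0,"az":0,"fingers":0},{"dx":0,"dy":0,"dz":0,"ax":0,"ay":0,"az":0,"fingers":0}])

```text
clock: 23.6
tool_pos: [0.5172, 0.0793, 0.0809]
orientation: [-2.1, 89.6, 174.3]
force: [-0.2, 0.5, 0.2]
opening: 0.0002
```

```bash
python3 - <<'E'
from h import *
o,R,p=cur();print(o['clock'],p,o['orientation'],sf(p),o['force'])
s=snap('wrist','w20.png');cv2.imwrite('pics/w20z.png',cv2.resize(s['image'][100:250,240:400],None,fx=5,fy=4,interpolation=2))
E
```

```text
23.6 [0.51721267 0.07931925 0.08088445] [ -2.13362195  89.58928511 174.25105523] [-0.07362548  0.03319863] [-0.21599957  0.46850034  0.24824542]
```

View pics/w20.png

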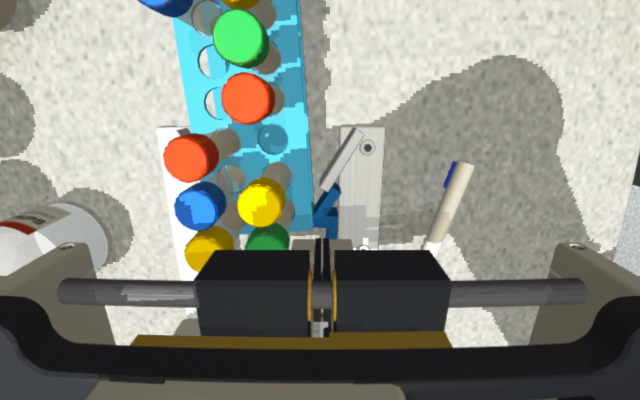

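View pics/w20z.png

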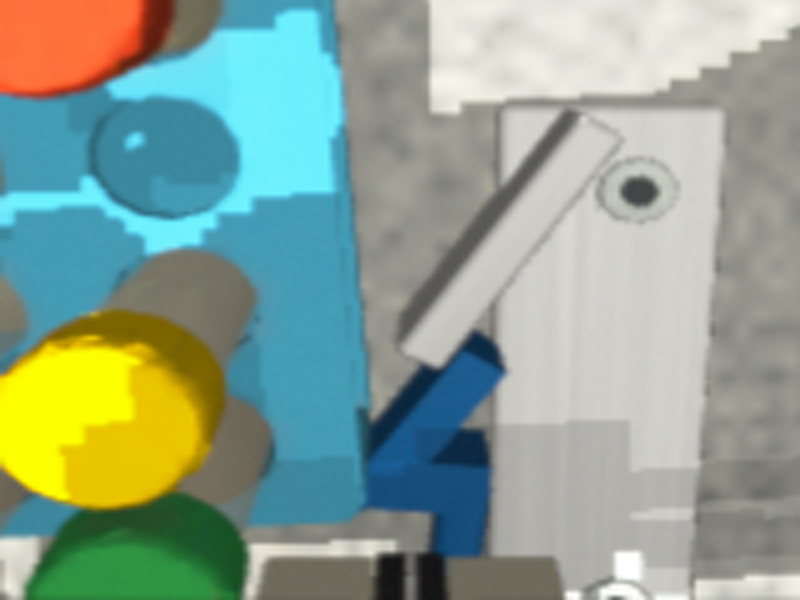

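```bash
python3 - <<'E'
from h import *
o,R,p=cur();s=snap('wrist')
g=lambda x,y:(240+(x+.5)/5-.5,100+(y+.5)/4-.5)
for n,q,z in(('flareend in',(402,350),.022),('flare out in',(578,110),.022),('hole',(640,190),.005),('noseface in',(365,508),.021),('noseface out',(432,513),.021),('vertex',(370,468),.021),('ramp outer back',(480,335),.021),('ramp outer2',(503,372),.021),('deckFL',(365,518),.048),('deckFLbase',(365,518),.0),('deckL up',(338,50),.048),('deckL mid',(355,260),.048),('front green edge',(30,533),.048)):
    print(n,(sf(pt(s,*g(*q),z,o))*1e3).round(1))
E
```

```text
flareend in [-102.2   31.8]
flare out in [-140.6   53.9]
hole [-125.7   64.6]
noseface in [-73.9  26.5]
noseface out [-72.9  35.7]
vertex [-81.2  27.3]
ramp outer back [-104.4   42.1]
ramp outer2 [-98.1  45.1]
deckFL [-83.7  27.3]
deckFLbase [-62.9  25.9]
deckL up [-150.6   25.5]
deckL mid [-122.5   26.8]
front green edge [-81.6 -12.7]
```

send_rows(deltas=[{"dx":-45,"dy":0,"dz":0,"ax":0,"ay":0,"az":0,"fingers":0},{"dx":-45,"dy":20,"dz":0,"ax":0,"ay":0,"az":0,"fingers":0},{"dx":-20,"dy":50,"dz":-10,"ax":0,"ay":0,"az":0,"fingers":0},{"dx":0,"dy":55,"dz":-10,"ax":0,"ay":0,"az":0,"fingers":0},{"dx":0,"dy":55,"dz":-10,"ax":0,"ay":0,"az":0,"fingers":0},{"dx":0,"dy":30,"dz":-8,"ax":0,"ay":0,"az":-1.9,"fingers":0},{"dx":0,"dy":0,"dz":0,"ax":0,"ay":0,"az":-1.9,"fingers":0},{"dx":0,"dy":0,"dz":0,"ax":0,"ay":0,"az":-1.9,"fingers":0},{"dx":0,"dy":0,"dz":0,"ax":0,"ay":0,"az":-1.9,"fingers":0},{"dx":0,"dy":0,"dz":0,"ax":0,"ay":0,"az":0,"fingers":0}])

```text
clock: 24.95
tool_pos: [0.5443, -0.1348, 0.1928]
orientation: [-89.8, 51.8, 86.3]
force: [0.5, -0.4, 0.0]
opening: 0.0004
```

```bash
python3 - <<'E'
from h import *
o,R,p=cur();print(o['clock'],p,o['orientation'],sf(p),o['joint_pos'].round(0))
T=target(3.2,38,-1);rv=Ro.from_matrix(R.T@T).as_rotvec(degrees=True);print(rv/5)
print(T.T@(w(-.272,-.004,.034)-p)*1000)
E
```

```text
24.95 [ 0.54430373 -0.13484943  0.19275385] [-89.84927325  51.79755385  86.34550961] [-0.28584872 -0.00583169] [-20.  23.   0. -37. -82.  26.]
[-0.10167498 -0.05603572  0.04056283]
[133.77383507  86.63628794   1.83306448]
```

send_rows(deltas=[{"dx":33,"dy":21.5,"dz":0.5,"ax":-0.1,"ay":-0.06,"az":0.04,"fingers":0},{"dx":33,"dy":21.5,"dz":0.5,"ax":0,"ay":0,"az":0,"fingers":0},{"dx":33,"dy":21.5,"dz":0.5,"ax":0,"ay":0,"az":0,"fingers":0},{"dx":34,"dy":22,"dz":0.5,"ax":0,"ay":0,"az":0,"fingers":0},{"dx":0,"dy":0,"dz":0,"ax":0,"ay":0,"az":0,"fingers":0},{"dx":4.9,"dy":-6.3,"dz":0,"ax":0,"ay":0,"az":0,"fingers":0},{"dx":3.1,"dy":-3.9,"dz":0,"ax":0,"ay":0,"az":0,"fingers":0},{"dx":2.4,"dy":-3.2,"dz":0,"ax":0,"ay":0,"az":0,"fingers":0}])

```text
clock: 25.95
tool_pos: [0.5448, -0.1034, 0.0362]
orientation: [-90.3, 52.4, 86.9]
force: [-1.2, -16.8, 9.1]
opening: 0.0003
```

```bash
python3 - <<'E'
from h import *
o,R,p=cur();print(o['clock'],p,o['orientation'],o['force'],sf(p));dirs(3.2)
E
```

```text
25.95 [ 0.54481373 -0.10338891  0.03622949] [-90.33283689  52.39387042  86.87933407] [ -1.23813899 -16.80274901   9.07979787] [-0.25442256 -0.00457888]
fwd unit in tool [ 0.6102 -0.7922 -0.006 ] right unit [-8.0e-04  6.9e-03 -1.0e+00] up [-0.7922 -0.6102 -0.0035]
```

send_rows(deltas=[{"dx":-2.4,"dy":-1.8,"dz":0,"ax":0,"ay":0,"az":0,"fingers":0},{"dx":0,"dy":0,"dz":5,"ax":0,"ay":0,"az":0,"fingers":0},{"dx":0.6,"dy":-0.8,"dz":5,"ax":0,"ay":0,"az":0,"fingers":0},{"dx":0.6,"dy":-0.8,"dz":4,"ax":0,"ay":0,"az":0,"fingers":0}])

```text
clock: 26.45
tool_pos: [0.5326, -0.1041, 0.0385]
orientation: [-90.7, 52.7, 86.5]
force: [3.8, -21.8, 0.8]
opening: 0.0006
```

```bash
python3 - <<'E'
from h import *
o,R,p=cur();print(o['clock'],p,o['orientation'],o['force'],sf(p));s=zt('t21.png',255,360,190,260,7)
E
```

```text
26.45 [ 0.53263877 -0.10405103  0.0384897 ] [-90.67246932  52.68527376  86.45290541] [  3.84538573 -21.79488582   0.84432486] [-0.25576516  0.00753465]
```

View pics/t21.png

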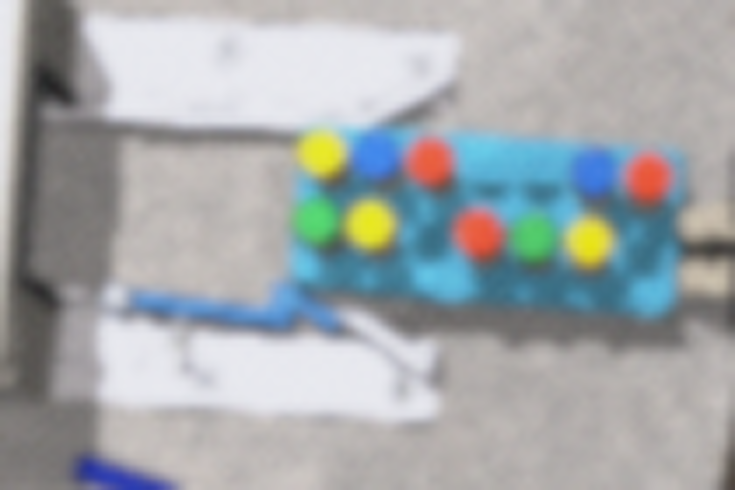

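send_rows(deltas=[{"dx":-18,"dy":23,"dz":0,"ax":0,"ay":0,"az":0,"fingers":0},{"dx":-46,"dy":-35,"dz":0,"ax":0,"ay":0,"az":0,"fingers":0},{"dx":-46,"dy":-35,"dz":0,"ax":0,"ay":0,"az":0,"fingers":0},{"dx":-46,"dy":-35,"dz":0,"ax":0,"ay":0,"az":0,"fingers":0},{"dx":0,"dy":0,"dz":0,"ax":0,"ay":0,"az":1.84,"fingers":0},{"dx":0,"dy":0,"dz":0,"ax":0,"ay":0,"az":1.84,"fingers":0},{"dx":0,"dy":0,"dz":0,"ax":0,"ay":0,"az":1.84,"fingers":0},{"dx":0,"dy":0,"dz":0,"ax":0,"ay":0,"az":1.84,"fingers":0},{"dx":0,"dy":0,"dz":0,"ax":0,"ay":0,"az":1.84,"fingers":0},{"dx":0,"dy":0,"dz":0,"ax":0,"ay":0,"az":0,"fingers":0}])

```text
clock: 27.75
tool_pos: [0.5277, -0.1273, 0.2114]
orientation: [89.9, 81.8, -92.7]
force: [0.4, 0.5, -0.7]
opening: 0.0008
```

```bash
python3 - <<'E'
from h import *
o,R,p=cur();print(o['clock'],p,o['orientation'],sf(p))
T=target(3.2,-8,-1);rv=Ro.from_matrix(R.T@T).as_rotvec(degrees=True);print(rv/5)
print(T.T@(w(-.045,-.004,.20)-p)*1000); print(T.T@np.r_[A,0],T.T@[0,0,1.])
E
```

```text
27.75 [ 0.52773181 -0.12730489  0.21143916] [ 89.91311838  81.79417938 -92.74098164] [-0.2792473   0.01112958]
[ 0.1082635  -0.01290867 -0.04117375]
[ -21.29208085 -233.69475148  -15.18020832]
[-1.39113241e-01 -9.89842142e-01 -2.02820811e-04] [-0.99026807  0.1391731   0.        ]
```

send_rows(deltas=[{"dx":-5,"dy":-55,"dz":-4,"ax":0.1,"ay":0,"az":0,"fingers":0},{"dx":-5,"dy":-55,"dz":-4,"ax":0,"ay":0,"az":0,"fingers":0},{"dx":-5,"dy":-55,"dz":-4,"ax":0,"ay":0,"az":0,"fingers":0},{"dx":-5,"dy":-55,"dz":-3,"ax":0,"ay":0,"az":0,"fingers":0},{"dx":0,"dy":0,"dz":0,"ax":0,"ay":0,"az":0,"fingers":0}])

```text
clock: 28.38
tool_pos: [0.5567, 0.093, 0.1999]
orientation: [90.2, 82.1, -93.1]
force: [-0.3, -0.9, 0.4]
opening: 0.0006
```

```bash
python3 - <<'E'
from h import *
o,R,p=cur();print(o['clock'],p,o['orientation'],sf(p))
print(R.T@(w(-.058,-.004,.062)-p)*1000);print(R.T@np.r_[A,0],R.T@[0,0,1.])
s=snap('wrist','w22.png')
E
```

```text
28.375 [0.5566867  0.09302988 0.19991986] [ 90.22560437  82.05465384 -93.05250849] [-0.05773172 -0.00542865]
[136.6255358  -18.84620223   1.50752719]
[-0.13816845 -0.98997385  0.00112214] [-9.90400374e-01  1.38227360e-01 -5.44278434e-04]
```

View pics/w22.png

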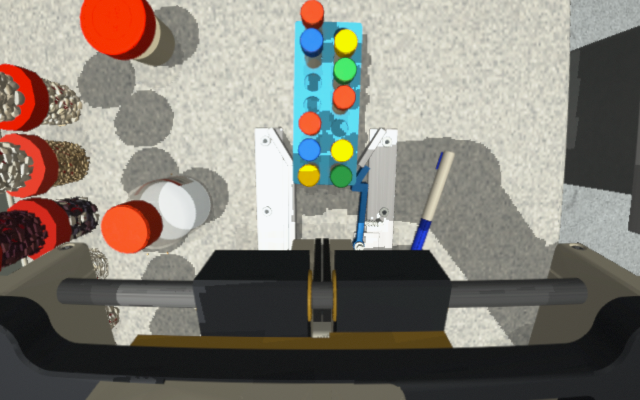

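```bash
python3 - <<'E'
from h import *
o,R,p=cur();s=snap('wrist')
print(sf(pt(s,132,227,.116,o)), sf(pt(s,188,208,.0,o)))
s=snap('top')
print(sf(pt(s,289,157,.116)))
E
```

```text
[-0.06223616 -0.15248299] [-0.05394194 -0.15846901]
[-0.05973134 -0.15755529]
```

send_rows(deltas=[{"dx":40,"dy":-5.5,"dz":0,"ax":0,"ay":0,"az":0,"fingers":0},{"dx":40,"dy":-5.5,"dz":0,"ax":0,"ay":0,"az":0,"fingers":0},{"dx":40,"dy":-5.5,"dz":0,"ax":0,"ay":0,"az":0,"fingers":0},{"dx":17,"dy":-2.3,"dz":0,"ax":0,"ay":0,"az":0,"fingers":0},{"dx":1.4,"dy":9.9,"dz":0,"ax":0,"ay":0,"az":0,"fingers":0},{"dx":1,"dy":7,"dz":0,"ax":0,"ay":0,"az":0,"fingers":0},{"dx":1,"dy":7,"dz":0,"ax":0,"ay":0,"az":0,"fingers":0},{"dx":1,"dy":7,"dz":0,"ax":0,"ay":0,"az":0,"fingers":0},{"dx":1,"dy":7,"dz":0,"ax":0,"ay":0,"az":0,"fingers":0},{"dx":1,"dy":7,"dz":0,"ax":0,"ay":0,"az":0,"fingers":0},{"dx":1,"dy":7,"dz":0,"ax":0,"ay":0,"az":0,"fingers":0}])

```text
clock: 29.9
tool_pos: [0.5529, 0.0366, 0.0613]
orientation: [90.2, 81.9, -93.3]
force: [0.1, 2.0, 1.8]
opening: 0.0001
```

```bash
python3 - <<'E'
from h import *
o,R,p=cur();print(o['clock'],p,o['orientation'],sf(p),o['force'])
snap('wrist','w23.png')
zt('t23.png',255,360,190,260,7)
E
```

```text
29.9 [0.55289971 0.03664605 0.06127712] [ 90.16391975  81.90931624 -93.25333811] [-0.11421486 -0.00480674] [0.07872905 1.99432121 1.75422493]
```

View pics/w23.png

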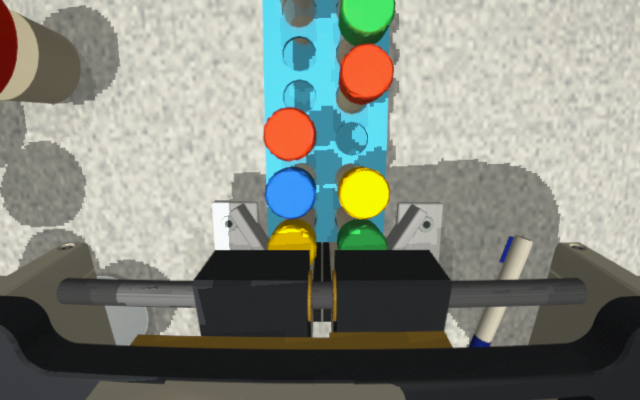

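View pics/t23.png

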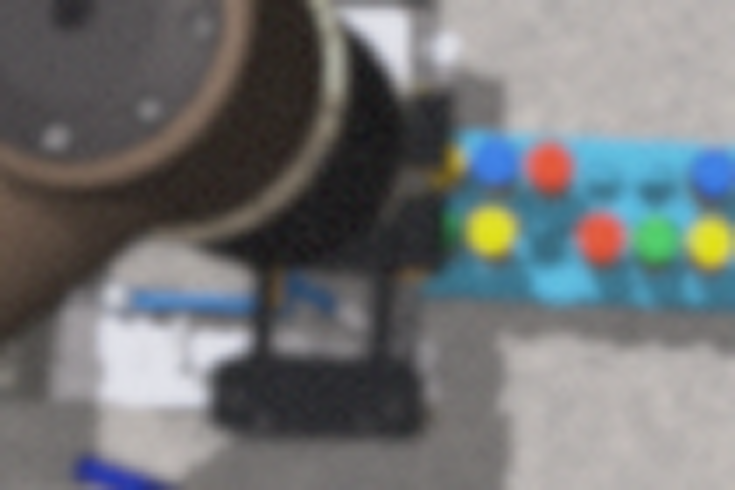

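```bash
python3 - <<'E'
from h import *
o,R,p=cur();s=snap('wrist')
im=s['image'];h=cv2.cvtColor(im,cv2.COLOR_BGR2HSV);m=cv2.inRange(h,(85,90,60),(105,255,255))
for r in(40,80,110,160,190,210):
    c=np.where(m[r,230:420])[0]+230
    a,b=pt(s,float(c[0]),float(r),.048,o),pt(s,float(c[-1]),float(r),.048,o)
    print(r,c[0],c[-1],(sf(a)*1e3).round(1),(sf(b)*1e3).round(1))
for u,v in[(257,223),(397,223),(236,208),(419,208)]: print((sf(pt(s,u,v,.022 if u in(236,419) else .022,o))*1e3).round(1))
E
```

```text
40 262 387 [-229.7  -31.6] [-229.5   28.6]
80 263 336 [-211.   -31.6] [-210.7    4. ]
110 263 386 [-196.7  -32.1] [-196.4   28.8]
160 265 384 [-172.   -31.8] [-171.8   28.4]
190 266 335 [-156.7  -31.8] [-156.5    3.6]
210 266 382 [-146.2  -32.2] [-145.9   28.1]
[-132.8  -42.8]
[-132.4   42.9]
[-142.2  -55.3]
[-141.7   56. ]
```

send_rows(deltas=[{"dx":-1,"dy":-7,"dz":0,"ax":0,"ay":0,"az":0,"fingers":0},{"dx":-48,"dy":6.7,"dz":0,"ax":0,"ay":0,"az":0,"fingers":0},{"dx":-48,"dy":6.7,"dz":0,"ax":0,"ay":0,"az":0,"fingers":0},{"dx":-42,"dy":6,"dz":0,"ax":0,"ay":0,"az":0,"fingers":0},{"dx":8,"dy":55,"dz":0,"ax":0,"ay":0,"az":0,"fingers":0},{"dx":8,"dy":55,"dz":0,"ax":0,"ay":0,"az":0,"fingers":0},{"dx":8,"dy":55,"dz":0,"ax":0,"ay":0,"az":0,"fingers":0},{"dx":6,"dy":42,"dz":0,"ax":0,"ay":0,"az":0,"fingers":0}])

```text
clock: 31.05
tool_pos: [0.5401, -0.166, 0.1998]
orientation: [89.7, 81.9, -93.7]
force: [-0.1, 0.9, 0.5]
opening: 0.0005
```

send_rows(deltas=[{"dx":0,"dy":0,"dz":0,"ax":0,"ay":0,"az":-1.84,"fingers":0},{"dx":0,"dy":0,"dz":0,"ax":0,"ay":0,"az":-1.84,"fingers":0},{"dx":0,"dy":0,"dz":0,"ax":0,"ay":0,"az":-1.84,"fingers":0},{"dx":0,"dy":0,"dz":0,"ax":0,"ay":0,"az":-1.84,"fingers":0},{"dx":0,"dy":0,"dz":0,"ax":0,"ay":0,"az":-1.84,"fingers":0},{"dx":0,"dy":0,"dz":0,"ax":0,"ay":0,"az":0,"fingers":0}])

```text
clock: 31.8
tool_pos: [0.5401, -0.1665, 0.1974]
orientation: [-89.6, 51.9, 86.7]
force: [-0.6, 0.5, -0.5]
opening: 0.0002
```

```bash
python3 - <<'E'
from h import *
o,R,p=cur();print(o['clock'],p,o['orientation'],sf(p),o['force'],o['joint_pos'].round(0))
T=target(3.2,38,-1);rv=Ro.from_matrix(R.T@T).as_rotvec(degrees=True);print(rv/5)
print(T.T@(w(-.320,.003,.036)-p)*1000)
E
```

```text
31.8 [ 0.54008528 -0.1664631   0.19741817] [-89.56422859  51.92390996  86.67238431] [-0.3176354  -0.00339204] [-0.59309798  0.53200012 -0.46317657] [-22.  24.   2. -36. -84.  27.]
[-0.10725633 -0.01566904  0.01527775]
[125.91313553 101.02510718   6.39263354]
```

send_rows(deltas=[{"dx":31.5,"dy":25.2,"dz":1.6,"ax":-0.1,"ay":0,"az":0,"fingers":0},{"dx":31.5,"dy":25.2,"dz":1.6,"ax":0,"ay":0,"az":0,"fingers":0},{"dx":31.5,"dy":25.2,"dz":1.6,"ax":0,"ay":0,"az":0,"fingers":0},{"dx":31.5,"dy":25.2,"dz":1.6,"ax":0,"ay":0,"az":0,"fingers":0},{"dx":0,"dy":0,"dz":0,"ax":0,"ay":0,"az":0,"fingers":0}])

```text
clock: 32.42
tool_pos: [0.5331, -0.1646, 0.0362]
orientation: [-89.9, 52.1, 87.1]
force: [-0.4, 0.0, 0.7]
opening: 0.0002
```

```bash
python3 - <<'E'
from h import *
o,R,p=cur();print(o['clock'],p,o['orientation'],sf(p),o['force']);dirs(3.2)
zt('t24.png',255,395,180,270,5.3)
E
```

```text
32.425 [ 0.5330727  -0.16463994  0.03620883] [-89.92382929  52.05613612  87.10781254] [-0.31620859  0.00370861] [-0.40493943  0.008369    0.68096058]
fwd unit in tool [ 0.6149 -0.7886 -0.0043] right unit [-0.0033  0.0029 -1.    ] up [-0.7886 -0.6149  0.0008]
```

View pics/t24.png

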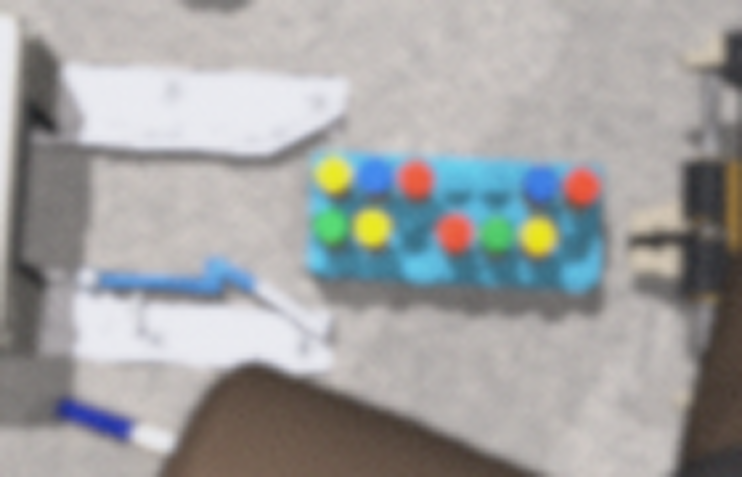

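send_rows(deltas=[{"dx":8.6,"dy":-11.0,"dz":0,"ax":0,"ay":0,"az":0,"fingers":0},{"dx":18.5,"dy":-23.7,"dz":0,"ax":0,"ay":0,"az":0,"fingers":0},{"dx":19.7,"dy":-25.2,"dz":0,"ax":0,"ay":0,"az":0,"fingers":0},{"dx":-3.1,"dy":3.9,"dz":0,"ax":0,"ay":0,"az":0,"fingers":0}])

```text
clock: 32.98
tool_pos: [0.5395, -0.0936, 0.0412]
orientation: [-90.9, 52.1, 86.5]
force: [0.4, -0.6, -0.4]
opening: 0.0005
```

```bash
python3 - <<'E'
from h import *
o,R,p=cur();print(o['clock'],p,o['orientation'],sf(p),o['force'])
zt('t25.png',255,395,180,270,5.3)
E
```

```text
32.975 [ 0.53950738 -0.09361127  0.04119324] [-90.85732131  52.13214561  86.45611643] [-0.24496163  0.00126441] [ 0.42245104 -0.56014682 -0.42767288]
```

View pics/t25.png

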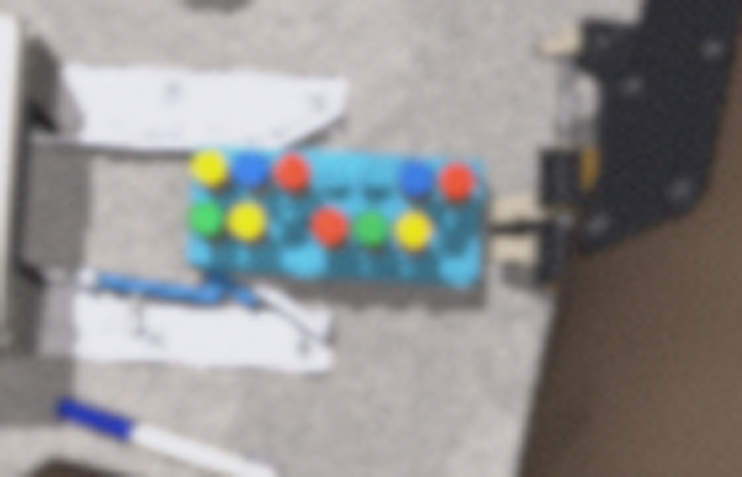

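send_rows(deltas=[{"dx":2.5,"dy":5,"dz":-6,"ax":0,"ay":0,"az":0,"fingers":0},{"dx":4.9,"dy":-6.3,"dz":0,"ax":0,"ay":0,"az":0,"fingers":0},{"dx":4.9,"dy":-6.3,"dz":0,"ax":0,"ay":0,"az":0,"fingers":0},{"dx":4.9,"dy":-6.3,"dz":0,"ax":0,"ay":0,"az":0,"fingers":0},{"dx":4.9,"dy":-6.3,"dz":0,"ax":0,"ay":0,"az":0,"fingers":0}])

```text
clock: 33.65
tool_pos: [0.5461, -0.0659, 0.0334]
orientation: [-90.5, 52.1, 86.6]
force: [0.4, -2.8, -1.8]
opening: 0.0006
```

```bash
python3 - <<'E'
from h import *
o,R,p=cur();print(o['clock'],p,o['orientation'],sf(p),o['force']);dirs(3.2)
E
```

```text
33.65 [ 0.54614384 -0.06593619  0.03342772] [-90.50424161  52.12291487  86.56097455] [-0.21697026 -0.00380898] [ 0.43905098 -2.75700564 -1.76758962]
fwd unit in tool [ 0.614  -0.7893 -0.0028] right unit [ 0.0026  0.0055 -1.    ] up [-0.7893 -0.6139 -0.0054]
```

send_rows(deltas=[{"dx":5.5,"dy":-7.1,"dz":0,"ax":0,"ay":0,"az":0,"fingers":0},{"dx":5.5,"dy":-7.1,"dz":0,"ax":0,"ay":0,"az":0,"fingers":0},{"dx":5.5,"dy":-7.1,"dz":0,"ax":0,"ay":0,"az":0,"fingers":0}])

```text
clock: 34.02
tool_pos: [0.5477, -0.0387, 0.0336]
orientation: [-90.5, 52.1, 86.6]
force: [1.2, -3.7, -0.9]
opening: 0.0004
```

send_rows(deltas=[{"dx":5.5,"dy":-7.1,"dz":0,"ax":0,"ay":0,"az":0,"fingers":0},{"dx":5.5,"dy":-7.1,"dz":0,"ax":0,"ay":0,"az":0,"fingers":0}])

```text
clock: 34.28
tool_pos: [0.5486, -0.0208, 0.0337]
orientation: [-90.5, 52.1, 86.6]
force: [1.3, -3.3, -0.4]
opening: 0.0001
```

```bash
python3 - <<'E'
from h import *
o,R,p=cur();print(o['clock'],p,o['orientation'],sf(p),o['force'])
zt('t26.png',255,395,180,270,5.3)
E
```

```text
34.275 [ 0.54861566 -0.02081713  0.03365431] [-90.51485964  52.10387454  86.55575227] [-0.17180301 -0.00374918] [ 1.29385595 -3.26470647 -0.36456712]
```

View pics/t26.png

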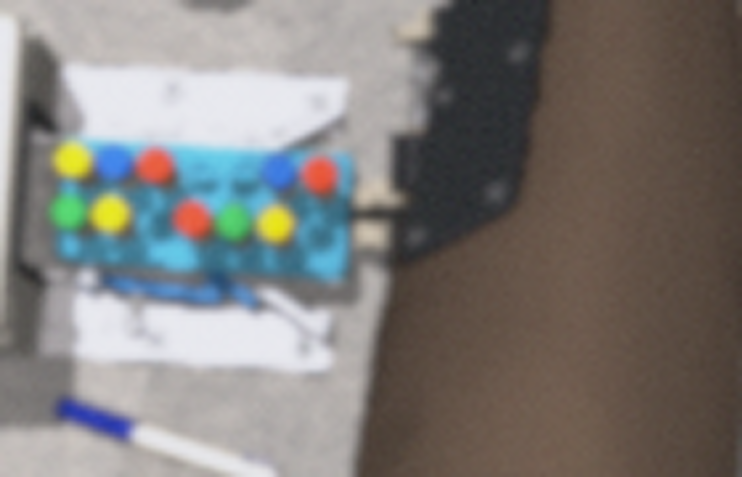

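send_rows(deltas=[{"dx":5.5,"dy":-7.1,"dz":0,"ax":0,"ay":0,"az":0,"fingers":0},{"dx":5.5,"dy":-7.1,"dz":0,"ax":0,"ay":0,"az":0,"fingers":0},{"dx":5.5,"dy":-7.1,"dz":0,"ax":0,"ay":0,"az":0,"fingers":0}])

```text
clock: 34.7
tool_pos: [0.55, 0.0059, 0.0337]
orientation: [-90.5, 52.1, 86.5]
force: [0.4, -3.4, 0.8]
opening: 0.0006
```

send_rows(deltas=[{"dx":5.5,"dy":-7.1,"dz":0,"ax":0,"ay":0,"az":0,"fingers":0},{"dx":5.5,"dy":-7.1,"dz":0,"ax":0,"ay":0,"az":0,"fingers":0},{"dx":3.7,"dy":-4.7,"dz":0,"ax":0,"ay":0,"az":0,"fingers":0}])

```text
clock: 35.08
tool_pos: [0.5514, 0.0301, 0.0337]
orientation: [-90.5, 52.1, 86.6]
force: [1.9, -3.1, 1.7]
opening: 0.0002
```

```bash
python3 - <<'E'
from h import *
o,R,p=cur();print(o['clock'],p,o['orientation'],sf(p),o['force'])
zt('t27.png',255,395,180,270,5.3)
E
```

```text
35.075 [0.55140289 0.03012408 0.03373616] [-90.52905676  52.0967018   86.55269662] [-0.12080761 -0.00367813] [ 1.87086698 -3.09676542  1.68239252]
```

View pics/t27.png

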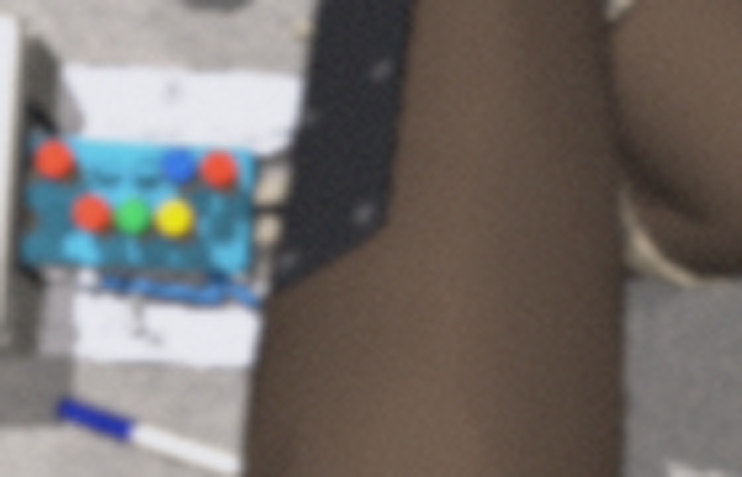

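send_rows(deltas=[{"dx":3.1,"dy":-3.9,"dz":0,"ax":0,"ay":0,"az":0,"fingers":0},{"dx":3.1,"dy":-3.9,"dz":0,"ax":0,"ay":0,"az":0,"fingers":0},{"dx":3.1,"dy":-3.9,"dz":0,"ax":0,"ay":0,"az":0,"fingers":0},{"dx":2.5,"dy":-3.2,"dz":0,"ax":0,"ay":0,"az":0,"fingers":0}])

```text
clock: 35.62
tool_pos: [0.5524, 0.0479, 0.0336]
orientation: [-90.6, 52.2, 86.5]
force: [-0.4, -8.7, 3.2]
opening: 0.0003
```

send_rows(deltas=[{"dx":1.8,"dy":-2.4,"dz":0,"ax":0,"ay":0,"az":0,"fingers":0}])

```text
clock: 35.75
tool_pos: [0.5526, 0.0508, 0.0336]
orientation: [-90.6, 52.2, 86.5]
force: [0.9, -7.4, 3.4]
opening: 0.0008
```

send_rows(deltas=[{"dx":1.8,"dy":-2.4,"dz":0,"ax":0,"ay":0,"az":0,"fingers":0}])

```text
clock: 35.88
tool_pos: [0.5527, 0.0539, 0.0337]
orientation: [-90.5, 52.2, 86.5]
force: [0.5, -3.0, 1.4]
opening: 0.0005
```

send_rows(deltas=[{"dx":1.2,"dy":-1.6,"dz":0,"ax":0,"ay":0,"az":0,"fingers":0}])

```text
clock: 36.0
tool_pos: [0.5523, 0.0562, 0.0336]
orientation: [-90.5, 52.1, 86.6]
force: [-0.6, -6.2, 1.6]
opening: 0.0005
```

```bash
python3 - <<'E'
from h import *
o,R,p=cur();print(o['clock'],p,o['orientation'],sf(p),o['force'])
zt('t28.png',255,395,180,270,5.3)
E
```

```text
36.0 [0.5523357  0.0561651  0.03362316] [-90.46611646  52.12549416  86.60706092] [-0.09476643 -0.00315078] [-0.61295952 -6.20974525  1.56340573]
```

View pics/t28.png

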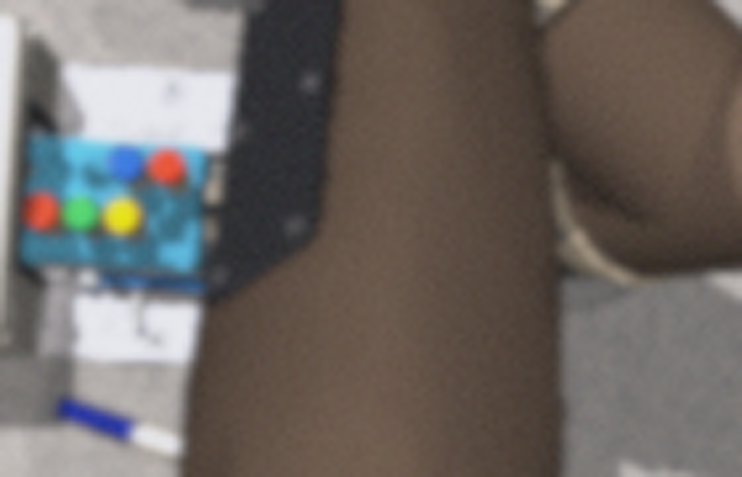

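send_rows(deltas=[{"dx":1.2,"dy":-1.6,"dz":0,"ax":0,"ay":0,"az":0,"fingers":0}])

```text
clock: 36.17
tool_pos: [0.5524, 0.058, 0.0336]
orientation: [-90.5, 52.1, 86.6]
force: [0.3, -9.2, 3.3]
opening: 0.0005
```

send_rows(deltas=[{"dx":1.2,"dy":-1.6,"dz":0,"ax":0,"ay":0,"az":0,"fingers":0}])

```text
clock: 36.3
tool_pos: [0.5525, 0.0584, 0.0336]
orientation: [-90.5, 52.3, 86.6]
force: [-3.3, -19.6, 7.2]
opening: 0.0002
```

send_rows(deltas=[{"dx":1.2,"dy":-1.6,"dz":0,"ax":0,"ay":0,"az":0,"fingers":0}])

```text
clock: 36.42
tool_pos: [0.5526, 0.0587, 0.0336]
orientation: [-90.6, 52.4, 86.6]
force: [-4.2, -25.8, 10.6]
opening: 0.0004
```

```bash
python3 - <<'E'
from h import *
o,R,p=cur();print(o['clock'],p,sf(p),o['force'])
s=snap('scene');cv2.imwrite('pics/s29.png',cv2.resize(s['image'][160:300,280:420],None,fx=4.2,fy=4.2,interpolation=2))
E
```

```text
36.425 [0.55262536 0.05867657 0.03363313] [-0.09224376 -0.00329923] [ -4.16062413 -25.81973874  10.5681066 ]
```

View pics/s29.png

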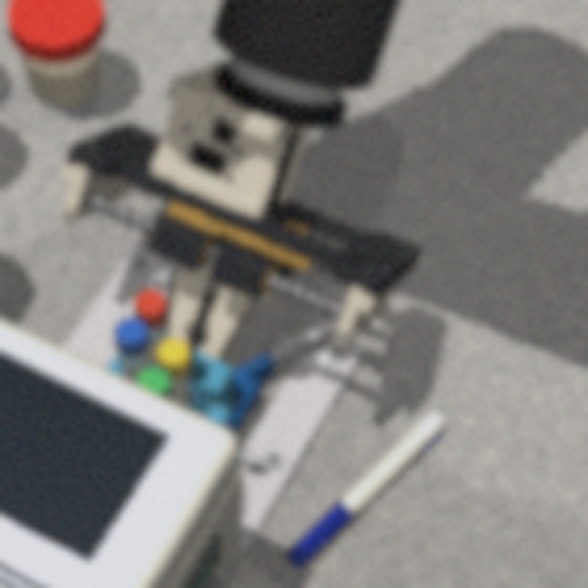

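send_rows(deltas=[{"dx":-3.7,"dy":4.7,"dz":0,"ax":0,"ay":0,"az":0,"fingers":0},{"dx":-4.9,"dy":6.3,"dz":0,"ax":0,"ay":0,"az":0,"fingers":0},{"dx":-12,"dy":15.8,"dz":0,"ax":0,"ay":0,"az":0,"fingers":0},{"dx":-24,"dy":31,"dz":0,"ax":0,"ay":0,"az":0,"fingers":0},{"dx":-40,"dy":-31,"dz":0,"ax":0,"ay":0,"az":0,"fingers":0},{"dx":-40,"dy":-31,"dz":0,"ax":0,"ay":0,"az":0,"fingers":0},{"dx":-24,"dy":31,"dz":0,"ax":0,"ay":0,"az":0,"fingers":0},{"dx":0,"dy":0,"dz":0,"ax":0,"ay":0,"az":0,"fingers":0}])

```text
clock: 37.48
tool_pos: [0.5464, -0.0523, 0.135]
orientation: [-90.6, 52.1, 86.4]
force: [-0.4, 0.3, 0.3]
opening: 0.0004
```

```bash
python3 - <<'E'
from h import *
o,R,p=cur();print(o['clock'],p,sf(p),o['force'])
s=snap('wrist');cv2.imwrite('pics/w30.png',cv2.resize(s['image'][40:250,220:440],None,fx=3.5,fy=2.8,interpolation=2))
zt('t30.png',230,380,180,270,5.3)
E
```

```text
37.475 [ 0.54637463 -0.05234198  0.13495767] [-0.20339031 -0.00327803] [-0.43209984  0.28746134  0.25782085]
```

View pics/w30.png

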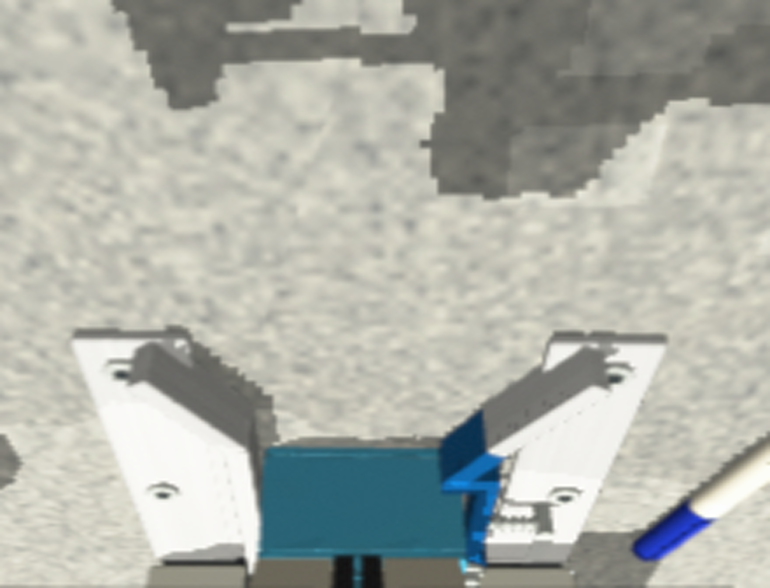

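View pics/t30.png

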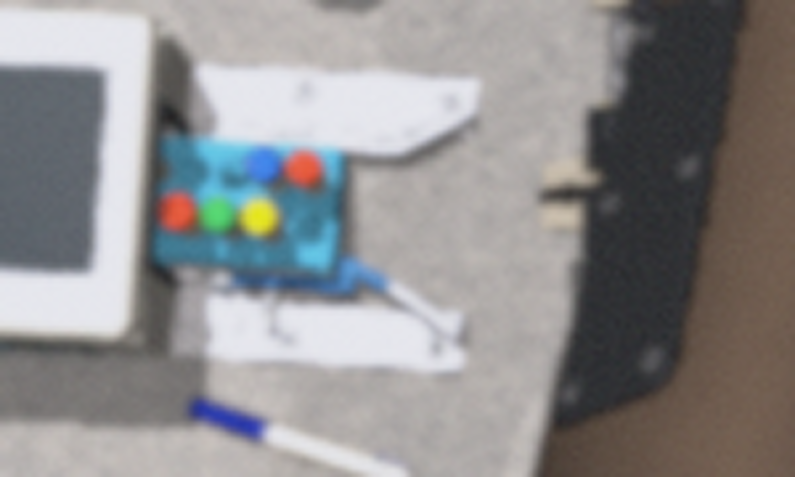

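```bash
python3 - <<'E'
from h import *
o,R,p=cur();s=snap('wrist')
g=lambda x,y:(220+(x+.5)/3.5-.5,40+(y+.5)/2.8-.5)
for n,q,z in(('nose in face',(442,491),.021),('rack RL base',(445,449),0.),('rack RR base',(262,449),0.),('rack deck RL',(466,555),.048),('rack deck RR',(262,555),.048),('flange',(665,338),.005),('flangeR',(75,332),.005),('hole',(565,496),.005),('holeR',(163,491),.005)):
    print(n,(sf(pt(s,*g(*q),z,o))*1e3).round(1))
s=ctrl.snapshot('top');g=lambda x,y:(230+(x+.5)/5.3-.5,180+(y+.5)/5.3-.5)
for n,q,z in(('nose tip in',(347,262),.021),('rear deck R',(346,152),.048),('rear deck L',(337,272),.048)):
    print(n,(sf(pt(s,*g(*q),z))*1e3).round(1))
E
```

```text
nose in face [-75.8  23. ]
rack RL base [-72.8  25. ]
rack RR base [-72.3 -32. ]
rack deck RL [-76.7  28.7]
rack deck RR [-76.1 -29.2]
flange [-143.7   76.1]
flangeR [-145.5  -74.1]
hole [-45.9  66.3]
holeR [-48.7 -65.9]
nose tip in [-78.6  23.3]
rear deck R [-77.2 -30.9]
rear deck L [-76.1  31.2]
```

```bash
python3 - <<'E'
from h import *
s=snap('scene','s31.png')
a=cv2.imread('pics/scene0.png');d=cv2.absdiff(a,s['image']).max(2)
for n,(x,y,w_,h_) in dict(bottle=(250,195,30,40),cup=(280,153,28,35),pen=(345,255,42,42),dishes=(415,130,38,30)).items(): print(n,d[y:y+h_,x:x+w_].mean().round(1))
print(ctrl.close_job())
E
```

```text
bottle 10.7
cup 10.8
pen 6.0
dishes 14.0
the job is handed in; nothing more can be done
None
```

View pics/s31.png

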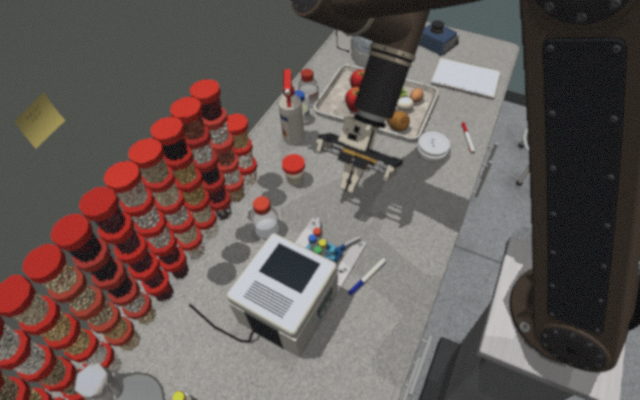

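The rack is in the bay, home against its stop, and the catch has snapped shut behind it. I handed the job in at about 37.5 s, with the arm clear of everything.

**What I did:** I pushed the rack's rear end with closed, tilted fingers and straightened it with a sideways nudge at the rear corner.

**Where it jammed:** The leading corner stuck at the top of the catch ramp, about 85 mm short of the latched centre. It did not move at up to about 31 N. I pushed the rack back about 40 mm along the bench from its front end, then ran it in faster, and it passed the catch. After that it slid at about 3 N, then up to about 9 N over the plunger, until it met the stop at about 26 N.

**Last checks:**
- **Catch:** The wrist camera puts the nose at sampler (-76, +23) mm, and shut is (-75, +23). The top camera gave x = -79 mm, which is within its blur.
- **Rack:** Its rear end measured between x = -72 and -77 mm across the two cameras; a latched rack should be at -75 mm.
- **Bottle, cup, pen and dishes:** They look unmoved in the last scene picture. A pixel comparison with the first picture was inconclusive, with mean differences of 6 to 14 grey levels. I put those down to noise and the arm's shadow, but did not measure their positions again.

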